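# Zero a moisture balance and spread a fresh sample

## Task

Get the moisture balance ready with its sample: clear the spent blocks out of the loose pan into the white dish and set the pan on the pan carrier between the lugs, then turn the tare knob until its pointer stands on the zero mark. Only then shake all the fresh blocks from the shaker over the pan, so that every one ends up in the pan, none lies on another, and each of the four bays holds at least one; blocks that miss or bunch up may be put right by hand. At the end the spent blocks lie in the dish, the shaker stands upright on the worktop, the pan still sits on its carrier, the pointer is still on zero, and the vial, the stopper and the tape roll have been left alone.

Things in the scene. Friction and masses are not known exactly. Their poses are not given: they have to be found in the camera images.
- balance: Moisture balance: a low white fixed housing, 180 mm deep (its x) and 310 mm wide (its y), the right third 32 mm high, the rest (a flat platform 210 mm wide with a steel plate) 46 mm. Origin: middle of its underside. x to its back, y to its left, z up. The pan carrier is the platform, the tare knob on a round white scale 75 mm across on its right.
- carrier (a point): Middle of the pan carrier: the flat steel plate on the balance's platform, 46 mm above the worktop; axes as the balance, the pan lies along y. Lugs at both ends of the pan's place, and at its sides near the ends, rise 4 mm above the plate and leave the pan 4 mm of play each way; the middle 120 mm of the sides is free for fingers.
- knob_grip (a point): On the tare knob's vertical axis at mid-height, 51 mm above the worktop; axes as the balance, it does not turn with the knob. Black round fluted knob, 38 mm across, 27 mm tall, its top 65 mm above the worktop. 155 mm from the carrier point in -y.
- tare (a joint): Angle of the tare knob (rad), growing counter-clockwise seen from above, stops at -3 and 3. 0: the pointer stands on the long thick zero mark of the scale, which faces the balance's front (-x of knob_grip). Starts between 1.6 and 2.8. Slight friction (0.03 N m); it stays where it is left.
- pointer (a point): Tip of the tare knob's dark pointer, 29 mm from the axis, just above the scale; it turns with the knob. A white line on top of the knob runs the same way.
- pan_center (a point): Loose sample pan: metal boat 170 mm long (x), 56 wide (y), 11 tall, 0.15 kg, walls and floor 3 mm, grippable from above across its width. Cross ribs at x = -41, 0, 41 mm (3 mm thick, tops 9 mm above the underside) make four bays 38 x 50 mm. Point: its centre, 5.5 mm above the underside; z up. Starts on the worktop; either end may go to either side.
- shaker_grip (a point): Metal shaker: covered chute 120 mm long (x), 52 wide, 44 tall, 0.2 kg, flat foot; on its roof an upright black fin to hold it by, 12 mm thick (y), 44 long (x), from 40 to 85 mm above the underside. Point: in the fin, 66 mm above the underside, 4 mm behind the shaker's middle. x points to its open mouth; the other end is closed.
- shaker_mouth (a point): Middle of the lower lip of the shaker's mouth (46 mm wide, 24 high): 64 mm in +x of and 51.5 mm below shaker_grip in the shaker's axes. The inner floor rises 5 degrees to the mouth, so blocks stay in when it is held level; friction about 0.3, so they slide out when the mouth is tipped down 20 to 30 degrees.
- block_1_c (a point): White ceramic block 18 x 18 x 16 mm with rounded edges, 12 g; the point is its centre (8 mm above its underside). Starts inside the shaker; five to eight blocks are there, the rest are absent.
- block_2_c (a point): White ceramic block 18 x 18 x 16 mm with rounded edges, 12 g; the point is its centre (8 mm above its underside). Starts inside the shaker; five to eight blocks are there, the rest are absent.
- block_3_c (a point): White ceramic block 18 x 18 x 16 mm with rounded edges, 12 g; the point is its centre (8 mm above its underside). Starts inside the shaker; five to eight blocks are there, the rest are absent.
- block_4_c (a point): White ceramic block 18 x 18 x 16 mm with rounded edges, 12 g; the point is its centre (8 mm above its underside). Starts inside the shaker; five to eight blocks are there, the rest are absent.
- block_5_c (a point): White ceramic block 18 x 18 x 16 mm with rounded edges, 12 g; the point is its centre (8 mm above its underside). Starts inside the shaker; five to eight blocks are there, the rest are absent.
- block_6_c (a point): White ceramic block 18 x 18 x 16 mm with rounded edges, 12 g; the point is its centre (8 mm above its underside). Starts inside the shaker; five to eight blocks are there, the rest are absent.
- block_7_c (a point): White ceramic block 18 x 18 x 16 mm with rounded edges, 12 g; the point is its centre (8 mm above its underside). Starts inside the shaker; five to eight blocks are there, the rest are absent.
- block_8_c (a point): White ceramic block 18 x 18 x 16 mm with rounded edges, 12 g; the point is its centre (8 mm above its underside). Starts inside the shaker; five to eight blocks are there, the rest are absent.
- spent_1_c (a point): Spent block, the same white ceramic block 18 x 18 x 16 mm, 12 g, that lies in one of the pan's bays at the start; the point is its centre (8 mm above its underside). Two to four are there, the rest are absent.
- spent_2_c (a point): Spent block, the same white ceramic block 18 x 18 x 16 mm, 12 g, that lies in one of the pan's bays at the start; the point is its centre (8 mm above its underside). Two to four are there, the rest are absent.
- spent_3_c (a point): Spent block, the same white ceramic block 18 x 18 x 16 mm, 12 g, that lies in one of the pan's bays at the start; the point is its centre (8 mm above its underside). Two to four are there, the rest are absent.
- spent_4_c (a point): Spent block, the same white ceramic block 18 x 18 x 16 mm, 12 g, that lies in one of the pan's bays at the start; the point is its centre (8 mm above its underside). Two to four are there, the rest are absent.
- dish_in (a point): Fixed low white ceramic dish, open on top, 104 mm across at its rim, 82 mm across at its inner floor, 26 mm tall. Point: middle of its inner floor, 4 mm above the worktop.
- vial_a: Bystander: capped sample vial, 22 mm across, 50 mm tall, standing. Origin at the middle of its underside.
- stopper_a: Bystander: black rubber stopper, 36 mm across, 30 mm tall. Origin at the middle of its underside.
- tape_a: Bystander: roll of tape lying flat, 84 mm across, 20 mm tall. Origin at the middle of its underside.

How it is judged:
On the way, in this order (a step that is already met when the one before it is completed fails the run):
1. the spent blocks are in the dish and the pan sits on its carrier between the lugs (horizontal distance between each of spent_1_c, spent_2_c, spent_3_c, spent_4_c and dish_in below 0.046 m and height (world z) of spent_1_c between 0.004 and 0.05 m and height (world z) of spent_2_c between 0.004 and 0.05 m and height (world z) of spent_3_c between 0.004 and 0.05 m and height (world z) of spent_4_c between 0.004 and 0.05 m and horizontal distance between pan_center and carrier below 0.008 m and z of pan_center in the frame of carrier between 0.002 and 0.0095 m and angle between pan_center's own z axis and vertical below 0.08 rad and angle between the x axis of pan_center and the y axis of carrier, either way round below 0.1 rad), for 0.2 s.
2. with the pan on, the tare pointer is on zero (horizontal distance between pan_center and carrier below 0.008 m and z of pan_center in the frame of carrier between 0.002 and 0.0095 m and angle between pan_center's own z axis and vertical below 0.08 rad and angle between the x axis of pan_center and the y axis of carrier, either way round below 0.1 rad and value of joint tare between -0.09 and 0.09 rad), for 0.2 s.
3. all blocks are in the pan (x of block_1_c in the frame of pan_center between -0.082 and 0.082 m and y of block_1_c in the frame of pan_center between -0.025 and 0.025 m and z of block_1_c in the frame of pan_center between 0.001 and 0.0145 m and x of block_2_c in the frame of pan_center between -0.082 and 0.082 m and y of block_2_c in the frame of pan_center between -0.025 and 0.025 m and z of block_2_c in the frame of pan_center between 0.001 and 0.0145 m and x of block_3_c in the frame of pan_center between -0.082 and 0.082 m and y of block_3_c in the frame of pan_center between -0.025 and 0.025 m and z of block_3_c in the frame of pan_center between 0.001 and 0.0145 m and x of block_4_c in the frame of pan_center between -0.082 and 0.082 m and y of block_4_c in the frame of pan_center between -0.025 and 0.025 m and z of block_4_c in the frame of pan_center between 0.001 and 0.0145 m and x of block_5_c in the frame of pan_center between -0.082 and 0.082 m and y of block_5_c in the frame of pan_center between -0.025 and 0.025 m and z of block_5_c in the frame of pan_center between 0.001 and 0.0145 m and x of block_6_c in the frame of pan_center between -0.082 and 0.082 m and y of block_6_c in the frame of pan_center between -0.025 and 0.025 m and z of block_6_c in the frame of pan_center between 0.001 and 0.0145 m and x of block_7_c in the frame of pan_center between -0.082 and 0.082 m and y of block_7_c in the frame of pan_center between -0.025 and 0.025 m and z of block_7_c in the frame of pan_center between 0.001 and 0.0145 m and x of block_8_c in the frame of pan_center between -0.082 and 0.082 m and y of block_8_c in the frame of pan_center between -0.025 and 0.025 m and z of block_8_c in the frame of pan_center between 0.001 and 0.0145 m), for 0.2 s.
At the end, for the whole second after the job is handed in: Spent blocks in the dish; pan level on its carrier (within 8 mm, 0.1 rad); pointer within 0.09 rad of zero; every fresh block in the pan in one layer (centre at most 20 mm above the pan's underside); a block centre in each bay; shaker upright on the worktop (all of step 2 and all of step 3 and horizontal distance between each of spent_1_c, spent_2_c, spent_3_c, spent_4_c and dish_in below 0.046 m and height (world z) of spent_1_c between 0.004 and 0.05 m and height (world z) of spent_2_c between 0.004 and 0.05 m and height (world z) of spent_3_c between 0.004 and 0.05 m and height (world z) of spent_4_c between 0.004 and 0.05 m and (x of block_1_c in the frame of pan_center between -0.082 and -0.041 m or x of block_2_c in the frame of pan_center between -0.082 and -0.041 m or x of block_3_c in the frame of pan_center between -0.082 and -0.041 m or x of block_4_c in the frame of pan_center between -0.082 and -0.041 m or x of block_5_c in the frame of pan_center between -0.082 and -0.041 m or x of block_6_c in the frame of pan_center between -0.082 and -0.041 m or x of block_7_c in the frame of pan_center between -0.082 and -0.041 m or x of block_8_c in the frame of pan_center between -0.082 and -0.041 m) and (x of block_1_c in the frame of pan_center between -0.041 and 0 m or x of block_2_c in the frame of pan_center between -0.041 and 0 m or x of block_3_c in the frame of pan_center between -0.041 and 0 m or x of block_4_c in the frame of pan_center between -0.041 and 0 m or x of block_5_c in the frame of pan_center between -0.041 and 0 m or x of block_6_c in the frame of pan_center between -0.041 and 0 m or x of block_7_c in the frame of pan_center between -0.041 and 0 m or x of block_8_c in the frame of pan_center between -0.041 and 0 m) and (x of block_1_c in the frame of pan_center between 0 and 0.041 m or x of block_2_c in the frame of pan_center between 0 and 0.041 m or x of block_3_c in the frame of pan_center between 0 and 0.041 m or x of block_4_c in the frame of pan_center between 0 and 0.041 m or x of block_5_c in the frame of pan_center between 0 and 0.041 m or x of block_6_c in the frame of pan_center between 0 and 0.041 m or x of block_7_c in the frame of pan_center between 0 and 0.041 m or x of block_8_c in the frame of pan_center between 0 and 0.041 m) and (x of block_1_c in the frame of pan_center between 0.041 and 0.082 m or x of block_2_c in the frame of pan_center between 0.041 and 0.082 m or x of block_3_c in the frame of pan_center between 0.041 and 0.082 m or x of block_4_c in the frame of pan_center between 0.041 and 0.082 m or x of block_5_c in the frame of pan_center between 0.041 and 0.082 m or x of block_6_c in the frame of pan_center between 0.041 and 0.082 m or x of block_7_c in the frame of pan_center between 0.041 and 0.082 m or x of block_8_c in the frame of pan_center between 0.041 and 0.082 m) and height (world z) of shaker_grip between 0.058 and 0.074 m and angle between shaker_grip's own z axis and vertical below 0.12 rad); the robot touches nothing.
It fails at once if the vial is pushed more than 25 mm away (distance of vial_a from where it was at the start of the episode above 0.025 m).
It fails at once if the rubber stopper is pushed more than 25 mm away (distance of stopper_a from where it was at the start of the episode above 0.025 m).
It fails at once if the tape roll is pushed more than 25 mm away (distance of tape_a from where it was at the start of the episode above 0.025 m).
Of block_1, block_2, block_3, block_4, block_5, block_6, block_7, block_8 only 5 to 8 are there at a start; the rules pass over those that are not, and their reading is None.
Of spent_1, spent_2, spent_3, spent_4 only 2 to 4 are there at a start; the rules pass over those that are not, and their reading is None.
At some moment in a run one of shaker, pan, block_1, block_2 may be knocked a few centimetres aside while the robot is not near it.
It also fails if it takes over 210 s, if anything falls off the work surface, if the arm or the gripper's body presses on something with over 40 N, if the wrist force passes 120 N, or if a joint passes its speed limit or range.

## Robot

A 6-joint arm with a two-finger parallel gripper is mounted at the origin on a cart in front of the work surface, level with it; the furniture and walls round the work are solid. World frame = base frame: x ahead of the robot, y to its left, z up, the work surface at z = 0. Lengths are in m, angles in rad, forces in N, time in s.
With the tool pointing down it reaches from about 0.275 to 1 m from the base axis. Payload 8.4 kg.
Tool frame: the origin (TCP) lies on the front face of the gripper's body, between the roots of the fingers; the fingertips stand 73 mm ahead of it and the grasp point (between the pads) lies 54 mm ahead of it; z points along the fingers, y is the direction in which the jaws open and shut (so a half turn about z gives the same grasp; the last joint's range is limited). The gripper opens to 85 mm and grips with 20 to 120 N. Pads are 22 mm wide; open, the fingers measure 114 mm over their backs; the gripper's body (76 mm by 85 mm) begins 54 mm behind the grasp point. The pads swing forward as they close: fully open they stand 13 mm farther back than shut.
Start: joints at [-1.282, 0.353, 1.633, -0, 1.155, -0.002], TCP at [0.179, -0.599, 0.304] pointing down, gripper open.
Joint ranges: [-2.63, 2.63], [-0.92, 2.1], [0.06, 2.66], [-1.3, 4.44], [0, 2.69], [-3.02, 3.02]. Speed limits (rad/s): [2.22, 2.22, 2.79, 3.14, 3.14, 3.14].

## Interface

Orientations are given as a 3x3 rotation matrix whose columns are the frame's x, y, z axes.
In Python, from workcell import robot gives the robot as it stands.
- The arm moves only by the tool jog_arm, never from a script. Its argument "commands" is a list of rows, each a list of 7 numbers: the turn, a rotation vector about the world's x, y, z in rad, then the shift along the world's x, y, z in m, then the finger opening in m, from 0 to 0.0854. A call has 1 to 8 rows; each row shifts and turns the commanded pose from where the row before left it; what a row does not reach is not made up. A row lasts 1/8 s, in which the tool goes at most 62.5 mm and 10.7 degrees, less where a joint would pass 70% of its speed; a pose out of reach is approached as far as the arm can. A call is refused whole if a number of a shift passes 0.0625 or a number of a turn 0.188, either way. A call with a gripper value outside its range is refused whole. The fingers move at their own pace and stop on an object; "squeeze" is the grip in N (left out, the last holds). Time passes only in rows, so rows that do not move let the fingers close. It gives the time, the measured TCP pose, the force and the opening at its end, in the units of the state.
- robot.read_state(): the state, without advancing time (a new reading comes with each control period).
- robot.read_camera(name): name is "side" or "top" or "wrist"; returns a dict with "frame" (420x560x3 uint8, red, green, blue), "z_map" (420x560 float32, m along the optical axis (not along the pixel's ray), 0 where there is no reading), "camera_matrix" (3x3 intrinsics, pixels), "origin" and "rotation" of the camera in the world. Camera axes: x right, y up, looking along -z (the intrinsics and any distortion apply to the point x, -y, -z); pixel columns grow to the right and rows downward; lengths in m; the calibration is good to about 2 mm. A picture is of the moment at which its call begins.
- robot.sign_off(): hands the job in, once; it reports no verdict.
The state is a dict: "clock": time; "q": joint angles; "joint_vel": joint speeds; "joint_torque": joint torques, N m; "position": TCP position; "eef_rot": TCP orientation; "wrist_force": force on the tool from outside, world axes, zero at the start; "ft_torque": the same for the moment, N m; "gripper_width": finger opening in m.
Only numpy, scipy, OpenCV 4.12 (cv2) and the standard library are available. Lean on these libraries where they do the work, as an engineer would, in place of code of your own. Each camera call takes 0.05 s, during which the arm holds its last target. There are 200 camera calls.

## Working session

There is one attempt and no reset: what is moved stays moved. The work goes in short steps, Python scripts to look and compute and a tool call to move; the robot and the scene stay as the last step left them, time stands still between calls to the robot, and variables do not carry over. Pictures are saved under pics/ and viewed, about 12 in all and at most 16, crops included, and the job is handed in when it is done.

Besides the shell and the picture viewer there is one more tool, called after "Request:" by a JSON object that holds its "api" and its "payload", one argument or row to a line. jog_arm: Moves the arm, as the interface text tells. Its arguments: {"type":"object","properties":{"commands":{"type":"array"},"squeeze":{"type":"number"}},"required":["commands"]}

```bash
mkdir -p pics; cat > h.py <<'E'
import numpy as np, cv2
from workcell import robot
def snap(n,f=None):
    c=robot.read_camera(n)
    if f: cv2.imwrite('pics/'+f,cv2.cvtColor(c['frame'],cv2.COLOR_RGB2BGR)); np.savez('pics/'+f+'.npz',**{k:np.array(v) for k,v in c.items()})
    return c
def cloud(c):
    K=np.array(c['camera_matrix']);z=c['z_map'];v,u=np.mgrid[:z.shape[0],:z.shape[1]]
    p=np.stack([(u-K[0,2])/K[0,0]*z,-(v-K[1,2])/K[1,1]*z,-z],-1)
    return p@np.array(c['rotation']).T+np.array(c['origin'])
def ray(c,u,v,h):
    K=np.array(c['camera_matrix']);d=np.array(c['rotation'])@np.array([(u-K[0,2])/K[0,0],-(v-K[1,2])/K[1,1],-1]);o=np.array(c['origin'])
    return o+d*(h-o[2])/d[2]
E
python3 - <<'E'
from h import *
a=snap('top','t0.png');b=snap('side','s0.png');w=snap('wrist','w0.png')
for c in (a,b,w): print(c['camera_matrix'],c['origin'],c['rotation'],[k for k in c])
s=robot.read_state();print(s)
cv2.imwrite('pics/ts0.png',cv2.resize(np.vstack([cv2.imread('pics/t0.png'),cv2.imread('pics/s0.png')]),None,fx=.71,fy=.71))
E
```

```text
[[493.19099413   0.         282.29044498]
 [  0.         493.19099413 208.6696764 ]
 [  0.           0.           1.        ]] [ 0.25193142 -0.0391261   1.38075803] [[-0.00566663  0.98024781 -0.19769198]
 [-0.9999429  -0.00376333  0.01000195]
 [ 0.00906041  0.19773737  0.98021316]] ['frame', 'z_map', 'camera_matrix', 'origin', 'rotation']
[[435.02112956   0.         275.50386596]
 [  0.         435.02112956 210.40937524]
 [  0.           0.           1.        ]] [ 0.48366757 -1.04207532  0.65925333] [[ 0.99886358  0.01931448 -0.04357184]
 [-0.04735156  0.50613906 -0.86115102]
 [ 0.00542073  0.86223558  0.50647845]] ['frame', 'z_map', 'camera_matrix', 'origin', 'rotation']
[[314.04389784   0.         276.53676862]
 [  0.         314.04389784 213.70047024]
 [  0.           0.           1.        ]] [ 0.25807322 -0.57609498  0.37349781] [[ 2.86876853e-01  9.06113694e-01  3.10901343e-01]
 [-9.57967077e-01  2.71641876e-01  9.22484184e-02]
 [-8.66268892e-04 -3.24297187e-01  9.45954853e-01]] ['frame', 'z_map', 'camera_matrix', 'origin', 'rotation']
{'clock': 0.15, 'q': array([-1.28243357e+00,  3.53522406e-01,  1.63396888e+00,  2.57665064e-05,
        1.15519046e+00, -2.44349193e-03]), 'joint_vel': array([-0.00144155, -0.00126569, -0.00085814, -0.00030106, -0.00094858,
       -0.0020536 ]), 'joint_torque': array([-1.71348120e-06, -6.05633855e+01, -3.42338276e+01,  3.48597337e-05,
        6.11628435e-03, -8.98661284e-06]), 'position': array([ 0.1791013 , -0.59848864,  0.30331088]), 'eef_rot': array([[ 9.58016004e-01,  2.86714585e-01, -2.87118041e-04],
       [ 2.86714727e-01, -9.58015428e-01,  1.05082315e-03],
       [ 2.62228109e-05, -1.08902637e-03, -9.99999407e-01]]), 'wrist_force': array([-0.09085476,  1.34260506,  0.43784649]), 'ft_torque': array([ 0.01856296, -0.01297327, -0.02357165]), 'gripper_width': 0.08562471912057613}
```

View pics/t0.png

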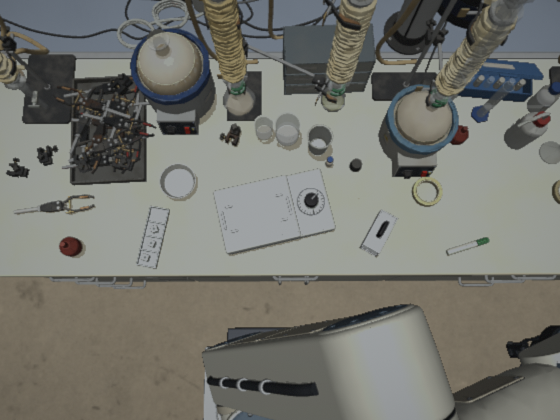

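View pics/s0.png

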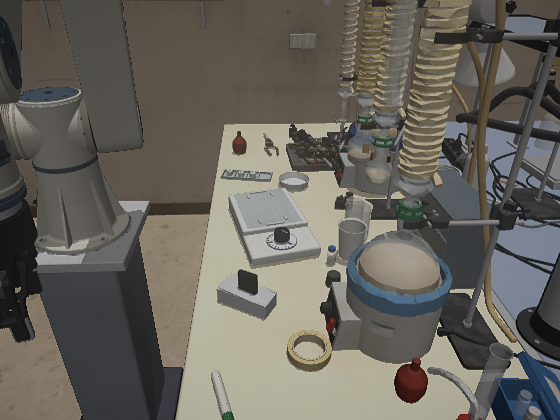

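The top view shows the pan (152,238), dish (179,182), balance (274,211) with knob (311,200), shaker (380,231), vial (329,160), stopper (355,165) and tape (427,192). Next I measure them using depth.

```bash
cat >> h.py <<'E'
def load(f):
    d=np.load('pics/'+f+'.npz'); return {k:d[k] for k in d}
def rect(P,m):
    q=P[m][:,:2]; r=cv2.minAreaRect((q*1000).astype(np.float32)); return np.round(cv2.boxPoints(r)).astype(int).tolist(),np.round(r[0],1),np.round(r[1],1),round(r[2],1)
def comps(c,box,zlo,zhi,minn=30):
    P=cloud(c);u0,v0,u1,v1=box
    m=np.zeros(P.shape[:2],np.uint8);m[v0:v1,u0:u1]=1
    m&=((P[...,2]>zlo)&(P[...,2]<zhi)&(c['z_map']>0)).astype(np.uint8)
    n,l,st,ce=cv2.connectedComponentsWithStats(m)
    for i in range(1,n):
        if st[i,4]>=minn:
            k=l==i;print(np.round(ce[i]),st[i,4],'z',np.round(np.percentile(P[k][:,2],[5,50,95]),4),*rect(P,k))
E
python3 - <<'E'
from h import *
c=load('t0.png');b=load('s0.png')
P=cloud(c)
print('table',np.round(P[255:262,200:210,2].mean(),4), P[240:250,350:355,2].mean())
print('pan');comps(c,(130,200,175,275),.006,.04)
print('pan blk');comps(c,(130,200,175,275),.014,.04,8)
print('dish');comps(c,(155,160,202,205),.012,.04)
print('bal low');comps(c,(210,165,345,260),.02,.06)
print('bal hi');comps(c,(210,165,345,260),.0405,.055)
print('knob');comps(c,(290,180,330,220),.055,.08)
print('shaker');comps(c,(355,205,402,262),.02,.12);comps(c,(355,205,402,262),.06,.12,5)
print('vial,stop,tape');comps(c,(322,150,365,178),.012,.08);comps(c,(405,172,450,212),.008,.04)
print('side: shaker');comps(b,(210,260,285,320),.02,.12);comps(b,(210,260,285,320),.06,.12,5)
print('knob');comps(b,(265,220,300,250),.055,.08)
I=cv2.cvtColor(c['frame'],cv2.COLOR_RGB2BGR)
A=cv2.resize(I[165:260,205:345],(700,475),interpolation=cv2.INTER_CUBIC)
B=cv2.resize(I[200:275,130:175],(285,475),interpolation=cv2.INTER_CUBIC)
cv2.imwrite('pics/cr.png',cv2.resize(np.hstack([A,B]),None,fx=.8,fy=.8))
E
```

```text
table 0.0002 -0.0007195912251280268
pan
[156. 224.] 203 z [0.0064 0.0105 0.0211] [[428, 286], [529, 260], [544, 319], [444, 345]] [486.1 302.9] [ 60.9 103.5] 75.5
[144. 254.] 145 z [0.0066 0.0111 0.0212] [[365, 307], [453, 296], [459, 342], [371, 353]] [411.8 324.3] [46.4 88.9] 82.7
[152. 241.] 75 z [0.0067 0.0153 0.0222] [[417, 301], [454, 297], [457, 326], [420, 330]] [437.1 313.4] [29.3 37.6] 84.7
[157. 258.] 43 z [0.0061 0.0097 0.015 ] [[361, 299], [423, 284], [425, 294], [363, 309]] [392.7 296.2] [10.  63.8] 76.3
pan blk
[154. 228.] 43 z [0.0155 0.0188 0.0238] [[460, 310], [468, 293], [484, 300], [476, 317]] [472.1 304.9] [17.6 18.4] 24.0
[151. 243.] 41 z [0.0147 0.0186 0.0228] [[421, 305], [438, 300], [443, 318], [427, 323]] [432.3 311.6] [19.1 17.2] 74.3
[145. 257.] 38 z [0.0145 0.0177 0.0228] [[382, 320], [398, 315], [404, 333], [388, 338]] [393.3 326.5] [18.7 17.1] 71.1
dish
[175. 177.] 278 z [0.0135 0.022  0.0294] [[538, 257], [595, 173], [678, 231], [621, 314]] [608. 244.] [101.  101.6] 34.7
bal low
[272. 211.] 6957 z [0.0293 0.0445 0.0506] [[398, 101], [467, -202], [644, 
[... 674 characters left out ...]
665, -174]] [ 661.5 -187.2] [18.7 19.1] 30.7
[356. 164.] 112 z [0.0147 0.0287 0.0343] [[633, -264], [655, -286], [676, -266], [654, -244]] [ 654.5 -265.1] [29.  31.2] 43.9
[427. 190.] 416 z [0.0106 0.0194 0.0248] [[519, -457], [569, -525], [636, -476], [586, -408]] [ 577.6 -466.6] [83.3 84.9] 36.2
side: shaker
[247. 291.] 1448 z [0.0238 0.039  0.0835] [[393, -315], [496, -375], [524, -327], [420, -267]] [ 458.3 -321.1] [ 55.3 119.9] 60.1
[247. 278.] 251 z [0.0611 0.077  0.0863] [[440, -319], [478, -339], [484, -328], [446, -307]] [ 461.9 -323.1] [13.4 43.3] 61.6
knob
[281. 232.] 149 z [0.0569 0.0641 0.067 ] [[517, -138], [551, -158], [570, -126], [537, -105]] [ 543.7 -131.7] [37.8 39.4] 58.8
```

View pics/cr.png

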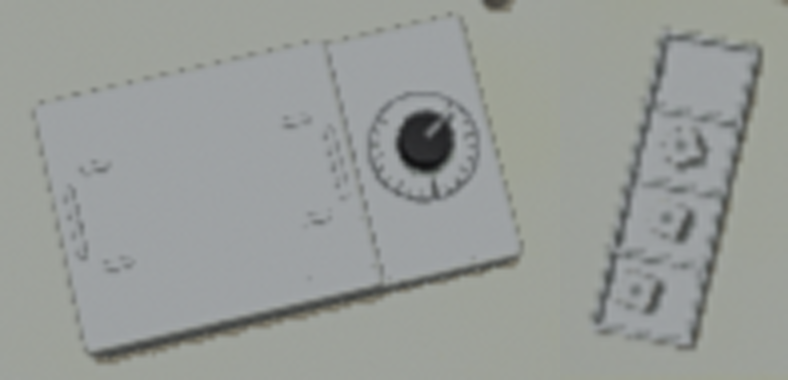

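The crop shows three spent blocks in the pan, with the top bay empty. The zero mark is at (434,190) and the white line points to (445,118), so tare is about +2.2 rad. The measured sizes match the text: balance 182x311 mm, knob 37 mm, shaker 53x119 mm with its mouth toward the robot. I'm moving over the pan now.

Request:
{"api": "jog_arm", "payload": {
  "commands": [
    [0,0,0.12,0.036,0.04,0,0.085],
    [0,0,0.12,0.036,0.04,0,0.085],
    [0,0,0.12,0.036,0.04,0,0.085],
    [0,0,0.12,0.036,0.04,0,0.085],
    [0,0,0.12,0.036,0.04,0,0.085],
    [0,0,0.12,0.036,0.04,0,0.085],
    [0,0,0.12,0.036,0.04,0,0.085],
    [0,0,0.12,0.036,0.04,0,0.085]
  ],
  "squeeze": 30
}}

```text
clock: 1.15
position: [0.4681, -0.2773, 0.3039]
eef_rot: [[0.311, 0.95, 0.0], [0.95, -0.311, -0.0], [-0.0, 0.0, -1.0]]
wrist_force: [1.4, -0.3, 0.7]
gripper_width: 0.0849
```

Request:
{"api": "jog_arm", "payload": {
  "commands": [
    [0,0,0.12,0.002,0.045,0,0.085],
    [0,0,0.12,0.002,0.045,0,0.085],
    [0,0,0.12,0.002,0.045,0,0.085],
    [0,0,0.12,0.002,0.045,0,0.085],
    [0,0,0.12,0.002,0.045,0,0.085],
    [0,0,0.12,0.002,0.045,0,0.085],
    [0,0,0.12,0.002,0.045,0,0.04],
    [0,0,0.12,0.002,0.045,0,0.04]
  ]
}}

```text
clock: 2.15
position: [0.483, 0.0827, 0.3039]
eef_rot: [[-0.6, 0.8, 0.0], [0.8, 0.6, -0.0], [-0.0, 0.0, -1.0]]
wrist_force: [0.5, -0.7, -0.2]
gripper_width: 0.0511
```

Request:
{"api": "jog_arm", "payload": {
  "commands": [
    [0,0,0.115,-0.008,0.038,-0.01,0.04],
    [0,0,0.115,-0.008,0.038,-0.01,0.04],
    [0,0,0.115,-0.008,0.038,-0.01,0.04],
    [0,0,0.115,-0.008,0.038,-0.01,0.04],
    [0,0,0.115,-0.008,0.038,-0.01,0.04],
    [0,0,0.115,-0.008,0.038,-0.01,0.04],
    [0,0,0,0,0,0,0.04],
    [0,0,0,0,0,0,0.04]
  ]
}}

```text
clock: 3.15
position: [0.4351, 0.3088, 0.2437]
eef_rot: [[-0.971, 0.239, -0.0], [0.239, 0.971, -0.001], [0.0, -0.001, -1.0]]
wrist_force: [-1.2, 0.0, 0.3]
gripper_width: 0.0398
```

```bash
python3 - <<'E'
from h import *
c=snap('wrist','w1.png');s=robot.read_state();print(s['clock'],s['position'],s['eef_rot'],s['q'])
P=cloud(c);z=P[...,2]
print('all');comps(c,(0,0,560,420),.0065,.04,200)
print('blk');comps(c,(0,0,560,420),.0145,.03,60)
E
```

```text
3.2 [0.43527564 0.30851999 0.24395523] [[-9.70835310e-01  2.39747339e-01 -1.22473323e-04]
 [ 2.39747370e-01  9.70835212e-01 -4.35114944e-04]
 [ 1.45837647e-05 -4.51787609e-04 -9.99999898e-01]] [ 6.13935292e-01  2.80608651e-01  1.88603397e+00 -3.44379809e-04
  9.75300833e-01 -7.14562195e-01]
all
[494. 122.] 1148 z [0.012  0.0288 0.039 ] [[385, 510], [435, 493], [442, 516], [392, 533]] [413.6 513.3] [24.1 52.8] 71.1
[283. 199.] 1912 z [0.0076 0.0105 0.0121] [[360, 299], [527, 267], [537, 322], [370, 354]] [448.4 310.5] [ 56.1 170.2] 79.4
[286. 147.] 394 z [0.0163 0.0189 0.0203] [[378, 321], [395, 315], [402, 332], [385, 338]] [389.9 326.7] [18.  18.2] 69.5
[281. 189.] 371 z [0.011  0.0189 0.0202] [[417, 307], [434, 301], [441, 317], [424, 324]] [428.9 312.2] [17.9 18.3] 68.9
[100. 263.] 2707 z [0.0117 0.0258 0.0388] [[392, 99], [400, 78], [538, 132], [530, 154]] [465.1 115.8] [148.2  23. ] 21.4
[513. 240.] 2108 z [0.0076 0.0115 0.0172] [[507, 581], [522, 477], [575, 485], [560, 589]] [541.1 533.1] [ 53.1 105.4] 8.2
[284. 227.] 363 z [0.0087 0.0188 0.0201] [[457, 311], [463, 295], [480,
[... 1297 characters left out ...]
0.0246 0.0281] [[552, 443], [605, 420], [666, 557], [613, 581]] [608.9 500.1] [150.3  57.6] 66.2
[269. 353.] 1235 z [0.0153 0.0213 0.0266] [[542, 237], [630, 189], [672, 267], [584, 314]] [606.8 251.6] [ 88.4 100. ] 61.5
[495. 337.] 69 z [0.0154 0.0271 0.0295] [[642, 499], [649, 494], [663, 519], [656, 523]] [652.4 508.8] [28.2  8.6] 59.6
[462. 344.] 123 z [0.0242 0.0269 0.0294] [[636, 477], [648, 458], [659, 465], [647, 484]] [647.5 471. ] [13.  22.2] 31.7
[533. 350.] 244 z [0.0165 0.0261 0.0277] [[659, 552], [660, 545], [700, 546], [700, 553]] [679.8 549.2] [40.7  7.1] 1.9
[538. 409.] 75 z [0.0255 0.0268 0.0283] [[754, 557], [754, 551], [791, 552], [791, 558]] [772.3 554.7] [37.4  6.3] 2.0
```

View pics/w1.png

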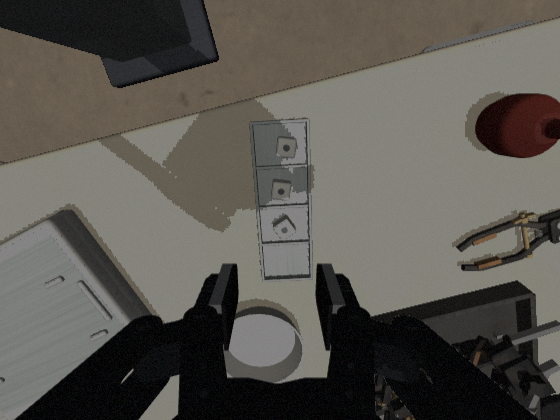

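The wrist view shows three blocks at (286,147), (281,190) and (284,227), with the pan axis at -10.6°. Block tops are at 19 mm and walls at 11 mm, as expected. I'm picking the first block.

Request:
{"api": "jog_arm", "payload": {
  "commands": [
    [0,0,-0.06,-0.0227,0.0091,-0.03,0.038],
    [0,0,-0.06,-0.0227,0.0091,-0.04,0.038],
    [0,0,0,0,0,-0.04,0.038],
    [0,0,0,0,0,-0.0335,0.038],
    [0,0,0,0,0,-0.015,0.038],
    [0,0,0,0,0,0,0.01],
    [0,0,0,0,0,0,0.01],
    [0,0,0,0,0,0,0.01]
  ],
  "squeeze": 30
}}

```text
clock: 4.2
position: [0.3905, 0.3278, 0.0865]
eef_rot: [[-0.936, 0.353, 0.002], [0.353, 0.936, 0.001], [-0.001, 0.002, -1.0]]
wrist_force: [0.8, -0.3, -0.4]
gripper_width: 0.017
```

Request:
{"api": "jog_arm", "payload": {
  "commands": [
    [0,0,0,0,0,0,0.01],
    [0,0,0,0,0,0.03,0.01],
    [0,0,0,0,0,0.04,0.01]
  ]
}}

```text
clock: 4.58
position: [0.3893, 0.3271, 0.1558]
eef_rot: [[-0.936, 0.353, -0.001], [0.353, 0.936, -0.001], [0.001, -0.002, -1.0]]
wrist_force: [0.3, 0.2, -0.2]
gripper_width: 0.0167
```

Request:
{"api": "jog_arm", "payload": {
  "commands": [
    [0,0,0,0.0515,-0.0178,0,0.01],
    [0,0,0,0.0515,-0.0178,0,0.01],
    [0,0,0,0.0515,-0.0178,0,0.01],
    [0,0,0,0.0515,-0.0178,0,0.01],
    [0,0,0,0,0,-0.03,0.01],
    [0,0,0,0,0,-0.02,0.01],
    [0,0,0,0,0,0,0.01]
  ]
}}

```text
clock: 5.45
position: [0.5941, 0.256, 0.1037]
eef_rot: [[-0.936, 0.353, -0.004], [0.353, 0.936, -0.002], [0.003, -0.003, -1.0]]
wrist_force: [0.3, 0.1, 0.1]
gripper_width: 0.0167
```

Request:
{"api": "jog_arm", "payload": {
  "commands": [
    [0,0,0,0,0,0,0.038],
    [0,0,0,0,0,0,0.038],
    [0,0,0,0,0,0.04,0.038],
    [0,0,0,-0.0415,0.014,0,0.038],
    [0,0,0,-0.0415,0.014,0,0.038],
    [0,0,0,-0.0415,0.014,0,0.038],
    [0,0,0,-0.0415,0.014,0,0.038],
    [0,0,0,0,0,0,0.038]
  ]
}}

```text
clock: 6.45
position: [0.4274, 0.3129, 0.1461]
eef_rot: [[-0.937, 0.35, -0.0], [0.35, 0.937, -0.0], [0.0, -0.0, -1.0]]
wrist_force: [0.8, -0.9, -0.2]
gripper_width: 0.0379
```

```bash
python3 - <<'E'
from h import *
c=snap('wrist','w2.png');s=robot.read_state();print(s['clock'],s['position'],s['wrist_force'])
comps(c,(100,0,420,420),.0065,.04,100)
E
```

```text
6.5 [0.42917968 0.31293374 0.14631237] [1.00476771 1.13348933 0.56482415]
[280. 244.] 4054 z [0.0073 0.0107 0.0192] [[360, 299], [527, 267], [537, 322], [370, 354]] [448.4 310.4] [ 56.1 170.2] 79.3
[280. 236.] 765 z [0.0095 0.0189 0.0201] [[417, 307], [434, 301], [441, 318], [423, 324]] [428.9 312.5] [17.8 18.4] 69.3
[393. 409.] 526 z [0.0076 0.0192 0.0272] [[605, 339], [612, 338], [614, 359], [608, 360]] [609.7 349. ] [20.9  6.8] 83.5
```

View pics/w2.png

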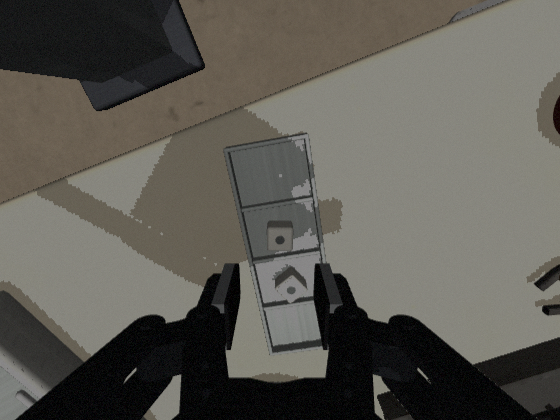

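The first bay at (270,172) is now empty and the block sits centred between the fingers. On to the second block.

Request:
{"api": "jog_arm", "payload": {
  "commands": [
    [0,0,0,0,0,-0.03,0.038],
    [0,0,0,0,0,-0.02,0.038],
    [0,0,0,0,0,-0.011,0.038],
    [0,0,0,0,0,0,0.01],
    [0,0,0,0,0,0,0.01],
    [0,0,0,0,0,0,0.01],
    [0,0,0,0,0,0,0.01],
    [0,0,0,0,0,0.03,0.01]
  ]
}}

```text
clock: 7.5
position: [0.4287, 0.3115, 0.1134]
eef_rot: [[-0.936, 0.353, -0.003], [0.353, 0.936, -0.002], [0.002, -0.003, -1.0]]
wrist_force: [0.4, -0.0, -0.0]
gripper_width: 0.0167
```

Request:
{"api": "jog_arm", "payload": {
  "commands": [
    [0,0,0,0,0,0.04,0.01],
    [0,0,0,0.044,-0.0195,0,0.01],
    [0,0,0,0.044,-0.0195,0,0.01],
    [0,0,0,0.044,-0.0195,0,0.01],
    [0,0,0,0.044,-0.0195,0,0.01],
    [0,0,0,0,0,-0.03,0.01],
    [0,0,0,0,0,-0.014,0.01],
    [0,0,0,0,0,0,0.01]
  ]
}}

```text
clock: 8.5
position: [0.6045, 0.2341, 0.1093]
eef_rot: [[-0.936, 0.353, -0.003], [0.353, 0.936, -0.001], [0.002, -0.002, -1.0]]
wrist_force: [-0.1, -0.1, 0.3]
gripper_width: 0.0171
```

Request:
{"api": "jog_arm", "payload": {
  "commands": [
    [0,0,0,0,0,0,0.038],
    [0,0,0,0,0,0,0.038],
    [0,0,0,0,0,0.04,0.038],
    [0,0,0.18,-0.034,0.018,0,0.038],
    [0,0,0.18,-0.034,0.018,0,0.038],
    [0,0,0.18,-0.034,0.018,0,0.038],
    [0,0,0.18,-0.034,0.018,0,0.038],
    [0,0,0.03,0,0,0,0.038]
  ]
}}

```text
clock: 9.5
position: [0.4679, 0.3073, 0.1511]
eef_rot: [[-0.923, -0.384, -0.0], [-0.384, 0.923, 0.0], [0.0, 0.0, -1.0]]
wrist_force: [0.5, -0.0, 0.4]
gripper_width: 0.038
```

```bash
python3 - <<'E'
from h import *
c=snap('wrist','w3.png');s=robot.read_state();print(s['clock'],s['position'],s['eef_rot'][:,1],s['wrist_force'])
comps(c,(100,0,420,420),.0145,.04,100)
E
```

```text
9.55 [0.46935166 0.30697917 0.15120549] [-3.82709981e-01  9.23868530e-01  9.54429155e-05] [ 0.38566268 -0.8454843   1.16502719]
[275. 235.] 645 z [0.0165 0.0189 0.0201] [[457, 311], [464, 294], [481, 301], [474, 318]] [469.  305.8] [18.1 17.8] 22.5
[145. 307.] 676 z [0.0153 0.0234 0.0267] [[549, 264], [558, 205], [572, 207], [562, 266]] [560.2 235.7] [13.2 60. ] 9.3
[167. 398.] 404 z [0.0156 0.0226 0.0266] [[626, 284], [649, 264], [655, 270], [631, 290]] [640.4 277.1] [ 7.8 30.5] 49.3
```

Request:
{"api": "jog_arm", "payload": {
  "commands": [
    [0,0,0,0,-0.0005,-0.035,0.038],
    [0,0,0,0,0,-0.02,0.038],
    [0,0,0,0,0,-0.011,0.038],
    [0,0,0,0,0,0,0.01],
    [0,0,0,0,0,0,0.01],
    [0,0,0,0,0,0,0.01],
    [0,0,0,0,0,0,0.01],
    [0,0,0,0,0,0.03,0.01]
  ]
}}

```text
clock: 10.55
position: [0.4687, 0.3051, 0.1133]
eef_rot: [[-0.925, -0.38, -0.003], [-0.38, 0.925, -0.002], [0.004, -0.001, -1.0]]
wrist_force: [-0.8, 0.5, 0.5]
gripper_width: 0.0168
```

Request:
{"api": "jog_arm", "payload": {
  "commands": [
    [0,0,0,0,0,0.04,0.01],
    [0,0,0,0.037,-0.012,0,0.01],
    [0,0,0,0.037,-0.012,0,0.01],
    [0,0,0,0.037,-0.012,0,0.01],
    [0,0,0,0.037,-0.012,0,0.01],
    [0,0,0,0,0,-0.03,0.01],
    [0,0,0,0,0,-0.014,0.01],
    [0,0,0,0,0,0,0.01]
  ]
}}

```text
clock: 11.55
position: [0.6166, 0.2576, 0.1092]
eef_rot: [[-0.925, -0.38, -0.003], [-0.38, 0.925, -0.001], [0.003, 0.0, -1.0]]
wrist_force: [-0.2, 0.3, 0.2]
gripper_width: 0.0166
```

Request:
{"api": "jog_arm", "payload": {
  "commands": [
    [0,0,0,0,0,0,0.038],
    [0,0,0,0,0,0,0.038],
    [0,0,0,0,0,0.06,0.04],
    [0,0,-0.145,-0.042,0.0126,0.02,0.085],
    [0,0,-0.145,-0.042,0.0126,0.02,0.085],
    [0,0,-0.145,-0.042,0.0126,0,0.085],
    [0,0,-0.143,-0.042,0.0126,0,0.085],
    [0,0,0,0,0,0,0.085]
  ]
}}

```text
clock: 12.55
position: [0.4474, 0.3087, 0.2112]
eef_rot: [[-0.982, 0.186, -0.0], [0.186, 0.982, 0.0], [0.0, 0.0, -1.0]]
wrist_force: [0.2, -0.2, -0.2]
gripper_width: 0.0848
```

```bash
python3 - <<'E'
from h import *
c=snap('wrist','w4.png');t=snap('top','t4.png');s=robot.read_state();print(s['clock'],s['position'],s['eef_rot'][:,1],s['wrist_force'])
comps(c,(100,0,420,420),.0065,.04,100)
A=cv2.imread('pics/w4.png');B=cv2.imread('pics/t4.png')[150:270,130:210]
cv2.imwrite('pics/v4.png',cv2.resize(np.hstack([A,cv2.resize(B,(280,420))]),None,fx=.95,fy=.95))
E
```

```text
12.65 [0.45017154 0.30860481 0.21128186] [0.18495913 0.9827455  0.00118433] [ 1.69545664 -0.38104511  0.56155966]
[281. 197.] 2442 z [0.0075 0.0105 0.012 ] [[360, 298], [527, 267], [537, 322], [371, 354]] [448.6 310.4] [ 56.2 169.4] 79.4
[110. 310.] 811 z [0.0106 0.0221 0.0373] [[490, 124], [491, 120], [541, 132], [540, 136]] [515.3 128.2] [51.6  3.9] 13.8
[242. 353.] 2031 z [0.0075 0.0188 0.0266] [[541, 208], [629, 185], [655, 284], [567, 307]] [598.3 246. ] [103.   91.3] 75.3
[354. 351.] 965 z [0.0081 0.0229 0.0275] [[588, 353], [645, 315], [666, 346], [609, 384]] [627.  349.6] [37.4 68.3] 56.8
[248. 353.] 1176 z [0.0093 0.0196 0.0256] [[582, 266], [585, 219], [631, 223], [627, 269]] [606.2 244.1] [45.5 46.2] 4.1
```

View pics/v4.png

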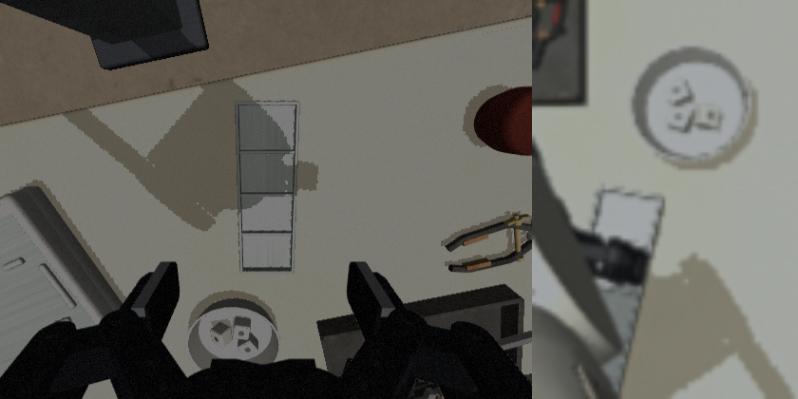

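All three spent blocks lie in the dish and the pan is empty. Before placing the pan I'll check the carrier with the wrist camera, because the top and wrist views differ by about 3 mm.

Request:
{"api": "jog_arm", "payload": {
  "commands": [
    [0,0,0,0.012,-0.05,0.024,0.085],
    [0,0,0,0.012,-0.05,0.024,0.085],
    [0,0,0,0.012,-0.05,0.024,0.085],
    [0,0,0,0.012,-0.05,0.024,0.085],
    [0,0,0,0.012,-0.05,0.024,0.085],
    [0,0,0,0,-0.05,0,0.085],
    [0,0,0,0,0,0,0.085],
    [0,0,0,0,0,0,0.085]
  ]
}}

```text
clock: 13.65
position: [0.5103, 0.0077, 0.3305]
eef_rot: [[-0.982, 0.189, 0.0], [0.189, 0.982, 0.0], [-0.0, 0.0, -1.0]]
wrist_force: [-0.5, 0.2, -0.1]
gripper_width: 0.0852
```

```bash
python3 - <<'E'
from h import *
c=snap('wrist','w5.png');s=robot.read_state();print(s['clock'],s['position'])
comps(c,(0,0,560,420),.0405,.0475,300);print('lugs');comps(c,(0,0,560,420),.0485,.053,12);print('knob');comps(c,(0,0,560,420),.06,.07,100)
cv2.imwrite('pics/w5b.png',cv2.resize(cv2.imread('pics/w5.png'),None,fx=1.4,fy=1.4))
E
```

```text
13.7 [0.51020887 0.00831282 0.33039301]
[288. 169.] 25346 z [0.0446 0.0462 0.0472] [[396, 101], [444, -104], [617, -63], [570, 141]] [506.6  18.7] [178.4 209.6] 13.1
[ 10. 163.] 627 z [0.0407 0.0422 0.044 ] [[409, -291], [445, -311], [457, -290], [420, -270]] [ 432.7 -290.6] [24.1 41.9] 60.7
lugs
[334. 124.] 95 z [0.0488 0.0498 0.0514] [[453, 88], [456, 69], [462, 70], [458, 89]] [457.2  79.3] [ 5.6 19.3] 11.4
[364. 146.] 219 z [0.0487 0.0499 0.0511] [[462, 105], [463, 100], [511, 111], [509, 117]] [486.4 108.2] [48.5  5.8] 13.4
[219. 176.] 80 z [0.0488 0.05   0.0511] [[484, -49], [488, -67], [494, -66], [490, -47]] [488.9 -57.1] [ 5.7 18.7] 13.1
[355. 182.] 79 z [0.0487 0.0497 0.0514] [[520, 103], [525, 85], [530, 86], [526, 105]] [525.2  94.7] [ 5.7 19.3] 13.9
[215. 210.] 185 z [0.0488 0.0499 0.0512] [[504, -73], [505, -79], [552, -68], [551, -62]] [527.8 -70.6] [48.5  5.9] 13.4
[175. 219.] 37 z [0.049  0.0508 0.0526] [[520, -127], [523, -131], [539, -113], [536, -110]] [ 529.4 -120.1] [24.   4.7] 47.0
[245. 228.] 70 z [0.0487 0.0499 0.0509] [[552, -32], [556, -51], [562, -49], [55
[... 1787 characters left out ...]
695] [[619, -368], [624, -382], [678, -365], [674, -351]] [ 648.9 -366.8] [57.2 14.5] 17.2
[196. 341.] 180 z [0.0606 0.0654 0.0698] [[674, -147], [683, -158], [722, -126], [714, -115]] [ 698.1 -136.4] [50.6 13.9] 38.6
[257. 348.] 260 z [0.0605 0.065  0.0697] [[705, -92], [733, -98], [749, -34], [721, -27]] [727.1 -62.7] [66.6 28.8] 76.6
[305. 350.] 156 z [0.0604 0.0642 0.0687] [[728, -20], [748, -23], [754, 25], [734, 27]] [741.3   2.3] [47.7 19.9] 82.7
[307. 372.] 244 z [0.0609 0.066  0.0697] [[752, 24], [755, -29], [782, -28], [779, 25]] [767.3  -1.8] [27. 53.] 3.0
[191. 371.] 159 z [0.0605 0.065  0.0697] [[733, -177], [744, -178], [746, -136], [735, -135]] [ 739.3 -156.6] [42.1 11.1] 87.2
```

View pics/w5b.png

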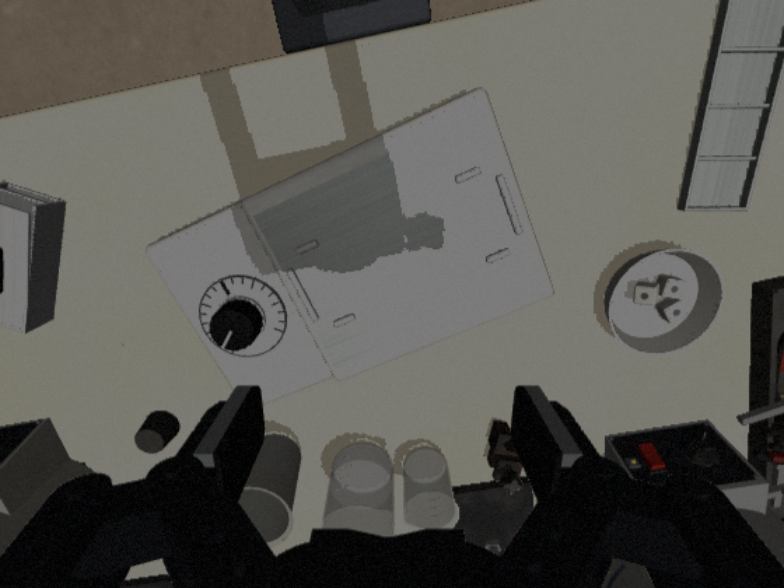

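The lugs average out at (0.507, 0.019) with the axis at 103.0°. Next I grip the pan.

Request:
{"api": "jog_arm", "payload": {
  "commands": [
    [0,0,0,-0.0103,0.0504,-0.015,0.085],
    [0,0,0,-0.0103,0.0504,-0.015,0.085],
    [0,0,0,-0.0103,0.0504,-0.015,0.085],
    [0,0,0,-0.0103,0.0504,-0.015,0.085],
    [0,0,0,-0.0103,0.0504,-0.015,0.085],
    [0,0,0,-0.0103,0.0504,-0.015,0.085],
    [0,0,0,0,0,-0.05,0.085],
    [0,0,0,0,0,-0.03,0.085]
  ]
}}

```text
clock: 14.7
position: [0.4464, 0.3122, 0.1583]
eef_rot: [[-0.983, 0.184, -0.001], [0.184, 0.983, -0.001], [0.001, -0.001, -1.0]]
wrist_force: [0.2, -0.1, -0.3]
gripper_width: 0.0852
```

```bash
python3 - <<'E'
from h import *
c=snap('wrist','w6.png')
for i in range(3): s=robot.read_state();print(s['clock'],s['position'],s['eef_rot'][:,1])
comps(c,(100,0,450,420),.0065,.015,300)
E
```

```text
14.75 [0.44514924 0.31090781 0.15523035] [ 0.18436161  0.9828492  -0.00427224]
14.75 [0.44514924 0.31090781 0.15523035] [ 0.18436161  0.9828492  -0.00427224]
14.75 [0.44514924 0.31090781 0.15523035] [ 0.18436161  0.9828492  -0.00427224]
[277. 218.] 3512 z [0.0074 0.0105 0.012 ] [[360, 299], [528, 267], [538, 322], [371, 354]] [449.1 310.4] [ 56.3 170.5] 79.4
[242. 362.] 387 z [0.0069 0.0108 0.0146] [[547, 217], [574, 210], [596, 289], [569, 297]] [571.6 253.2] [82.3 27.8] 74.7
```

Request:
{"api": "jog_arm", "payload": {
  "commands": [
    [0,0,0,0.0015,0,-0.05,0.085],
    [0,0,0,0.0015,0,-0.03,0.085],
    [0,0,0,0,0,0,0.085],
    [0,0,0,0,0,0,0.085]
  ]
}}

```text
clock: 15.25
position: [0.4514, 0.3114, 0.0816]
eef_rot: [[-0.982, 0.187, 0.001], [0.187, 0.982, 0.001], [-0.001, 0.001, -1.0]]
wrist_force: [0.5, 0.7, -0.3]
gripper_width: 0.0846
```

Request:
{"api": "jog_arm", "payload": {
  "commands": [
    [0,0,0,-0.002,0,-0.008,0.085],
    [0,0,0,0,0,0,0.06],
    [0,0,0,0,0,0,0.05],
    [0,0,0,0,0,0,0.045],
    [0,0,0,0,0,0,0.045],
    [0,0,0,0,0,0,0.045],
    [0,0,0,0,0,0,0.045]
  ],
  "squeeze": 50
}}

```text
clock: 16.12
position: [0.4492, 0.3107, 0.0733]
eef_rot: [[-0.982, 0.188, 0.001], [0.188, 0.982, 0.0], [-0.0, 0.001, -1.0]]
wrist_force: [-2.5, -0.3, 8.2]
gripper_width: 0.0544
```

Request:
{"api": "jog_arm", "payload": {
  "commands": [
    [0,0,0,0,0,0.02,0.045],
    [0,0,0,0,0,0.04,0.045],
    [0,0,0,0,0,0.05,0.045],
    [0,0,0,0,0,0,0.045],
    [0,0,0,0,0,0,0.045]
  ]
}}

```text
clock: 16.75
position: [0.4486, 0.3102, 0.182]
eef_rot: [[-0.982, 0.188, -0.0], [0.188, 0.982, -0.0], [0.0, -0.0, -1.0]]
wrist_force: [-0.9, -0.1, -2.4]
gripper_width: 0.0543
```

```bash
python3 - <<'E'
from h import *
c=snap('wrist','w7.png')
s=robot.read_state();print(s['clock'],s['position'],s['eef_rot'],s['wrist_force'],s['gripper_width'])
comps(c,(150,0,450,420),.08,.15,200)
E
```

```text
16.8 [0.448296   0.31000191 0.18131189] [[-0.98221574  0.1877496  -0.0015223 ]
 [ 0.18775131  0.98221602 -0.00106462]
 [ 0.00129535 -0.0013315  -0.99999827]] [ 0.1637291  -0.07157552 -2.15188883] 0.054086733282954075
[276. 239.] 36578 z [0.1111 0.1123 0.1352] [[359, 271], [515, 268], [516, 349], [360, 351]] [437.3 309.9] [ 80.8 155.9] 89.2
```

View pics/w7.png

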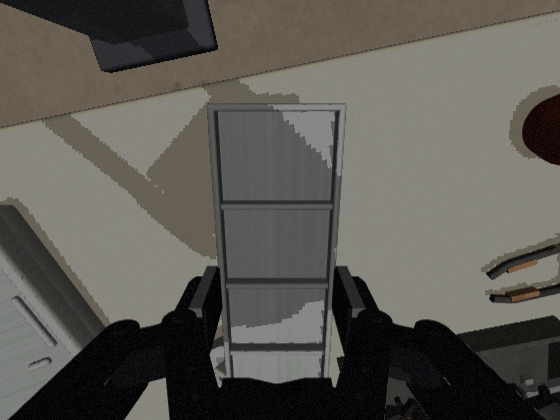

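The pan is held level and centred between the fingers (rib at row 283). I carry it to the carrier.

Request:
{"api": "jog_arm", "payload": {
  "commands": [
    [0,0,-0.165,0.0084,-0.0416,0,0.045],
    [0,0,-0.165,0.0084,-0.0416,0,0.045],
    [0,0,-0.165,0.0084,-0.0416,0,0.045],
    [0,0,-0.165,0.0084,-0.0416,0,0.045],
    [0,0,-0.165,0.0084,-0.0416,0,0.045],
    [0,0,-0.165,0.0084,-0.0416,0,0.045],
    [0,0,-0.165,0.0082,-0.0416,0,0.045],
    [0,0,0,0,0,0,0.045]
  ]
}}

```text
clock: 17.8
position: [0.5071, 0.017, 0.1808]
eef_rot: [[-0.22, 0.975, -0.003], [0.975, 0.22, -0.0], [0.0, -0.003, -1.0]]
wrist_force: [-0.5, 0.5, -2.3]
gripper_width: 0.0543
```

Request:
{"api": "jog_arm", "payload": {
  "commands": [
    [0,0,0,0,0,-0.03,0.045],
    [0,0,0,0,0,-0.01,0.045],
    [0,0,0,0,0,0,0.045],
    [0,0,0,0,0,0,0.045]
  ]
}}

```text
clock: 18.3
position: [0.5078, 0.0197, 0.1428]
eef_rot: [[-0.226, 0.974, 0.0], [0.974, 0.226, 0.0], [-0.0, 0.0, -1.0]]
wrist_force: [0.5, 0.9, -1.0]
gripper_width: 0.0542
```

```bash
python3 - <<'E'
from h import *
for i in range(3):
    c=snap('wrist','w8.png')
    s=robot.read_state();print(s['clock'],s['position'],s['eef_rot'][:,0],s['wrist_force'],s['gripper_width'])
E
```

```text
18.35 [0.5079922  0.01966256 0.14297865] [-2.25723487e-01  9.74191402e-01 -1.40170217e-04] [ 0.21457241 -0.1261205  -0.82545228] 0.05428744803652717
18.4 [0.5080177  0.0195939  0.14306597] [-2.25627602e-01  9.74213601e-01 -2.12002367e-04] [ 0.49439749 -0.25505365 -1.01950642] 0.05408806435760556
18.45 [0.50802613 0.01953054 0.14306775] [-2.25434389e-01  9.74258325e-01 -2.28429604e-04] [ 0.30025944 -0.26030524 -1.96717916] 0.05419436362339837
```

Request:
{"api": "jog_arm", "payload": {
  "commands": [
    [0,0,0,-0.001,-0.0005,-0.012,0.045],
    [0,0,0,0,0,-0.008,0.045],
    [0,0,0,0,0,-0.0025,0.045],
    [0,0,0,0,0,0,0.045],
    [0,0,0,0,0,0,0.045]
  ]
}}

```text
clock: 19.08
position: [0.5067, 0.0188, 0.1198]
eef_rot: [[-0.225, 0.974, 0.0], [0.974, 0.225, 0.0], [-0.0, 0.0, -1.0]]
wrist_force: [0.1, -1.5, -1.6]
gripper_width: 0.054
```

Request:
{"api": "jog_arm", "payload": {
  "commands": [
    [0,0,0,0,0,0,0.07],
    [0,0,0,0,0,0,0.085],
    [0,0,0,0,0,0,0.085],
    [0,0,0,0,0,0.02,0.085],
    [0,0,0,0,0,0.06,0.085],
    [0,0,0,0,-0.02,0.05,0.085],
    [0,0,0,0.008,-0.03,0,0.085],
    [0,0,0,0.008,-0.03,0,0.085]
  ]
}}

```text
clock: 20.08
position: [0.5231, -0.0619, 0.251]
eef_rot: [[-0.226, 0.974, 0.002], [0.974, 0.226, -0.0], [-0.001, 0.002, -1.0]]
wrist_force: [1.2, 0.9, -1.0]
gripper_width: 0.0852
```

Request:
{"api": "jog_arm", "payload": {
  "commands": [
    [0,0,0,0.008,-0.03,0,0.085],
    [0,0,0,0.01,-0.04,0,0.085],
    [0,0,0,0,0,0,0.085],
    [0,0,0,0,0,0,0.085]
  ]
}}

```text
clock: 20.58
position: [0.5402, -0.1309, 0.2497]
eef_rot: [[-0.224, 0.975, -0.001], [0.975, 0.224, 0.0], [0.001, -0.001, -1.0]]
wrist_force: [-0.6, 0.1, 0.0]
gripper_width: 0.0854
```

```bash
python3 - <<'E'
from h import *
c=snap('wrist','w9.png')
s=robot.read_state();print(s['clock'],s['position'],s['eef_rot'][:,0],s['wrist_force'],s['gripper_width'])
print('pan');comps(c,(0,0,560,420),.0525,.06,60)
print('knob');comps(c,(0,0,560,420),.0612,.07,100)
cv2.imwrite('pics/w9b.png',cv2.resize(cv2.imread('pics/w9.png'),None,fx=1.4,fy=1.4,interpolation=cv2.INTER_CUBIC))
E
```

```text
20.625 [ 0.5401947  -0.13052289  0.24971834] [-2.25133556e-01  9.74327759e-01  5.47093320e-04] [ 0.09753216 -0.28737163  0.2893111 ] 0.08498982738588927
pan
[278.  60.] 2082 z [0.0535 0.0563 0.0581] [[477, 14], [498, -72], [552, -59], [532, 27]] [514.8 -22.7] [56.1 88.5] 13.2
[552. 115.] 346 z [0.0529 0.0561 0.0596] [[724, 6], [745, -30], [755, -24], [734, 12]] [739.6  -9.1] [11.5 41.4] 29.6
[501. 177.] 454 z [0.053  0.0562 0.0597] [[711, -35], [715, -102], [740, -100], [736, -34]] [725.5 -67.5] [24.8 66.9] 2.8
[281. 187.] 61 z [0.0529 0.0562 0.0593] [[527, -115], [527, -119], [551, -114], [550, -110]] [ 538.9 -114.5] [24.3  4.4] 11.8
[545. 214.] 244 z [0.0529 0.056  0.0595] [[757, -98], [763, -103], [785, -74], [779, -69]] [771.1 -86.1] [36.   7.5] 53.4
[435. 252.] 267 z [0.0532 0.0564 0.0597] [[672, -166], [691, -177], [720, -126], [700, -115]] [ 695.8 -146.3] [58.2 22.5] 60.6
[467. 283.] 423 z [0.0529 0.0565 0.0596] [[707, -185], [727, -196], [755, -146], [735, -135]] [ 730.9 -165.4] [57.2 23. ] 61.5
[176. 362.] 75 z [0.0529 0.0555 0.0595] [[466, -321], [480, -331], [481, -328], [
[... 216 characters left out ...]
[727, 0], [741, -24], [746, -22], [732, 2]] [736.5 -10.9] [ 5.2 27.6] 30.1
[508. 179.] 590 z [0.0617 0.0658 0.0696] [[711, -35], [714, -101], [738, -100], [735, -33]] [724.7 -67.3] [24.  66.6] 2.7
[281. 208.] 1439 z [0.0634 0.0647 0.0659] [[518, -141], [552, -156], [567, -122], [533, -107]] [ 542.7 -131.3] [37.  37.4] 66.2
[545. 222.] 216 z [0.0616 0.0654 0.0694] [[753, -99], [757, -104], [781, -84], [777, -79]] [766.9 -91.8] [31.3  6.3] 39.5
[439. 257.] 364 z [0.0616 0.0656 0.0697] [[671, -168], [693, -180], [721, -126], [698, -115]] [ 695.7 -147.3] [60.4 24.9] 62.9
[473. 288.] 590 z [0.0617 0.0658 0.0696] [[702, -184], [727, -198], [756, -145], [730, -131]] [ 728.9 -164.5] [60.2 28.8] 61.9
```

View pics/w9b.png

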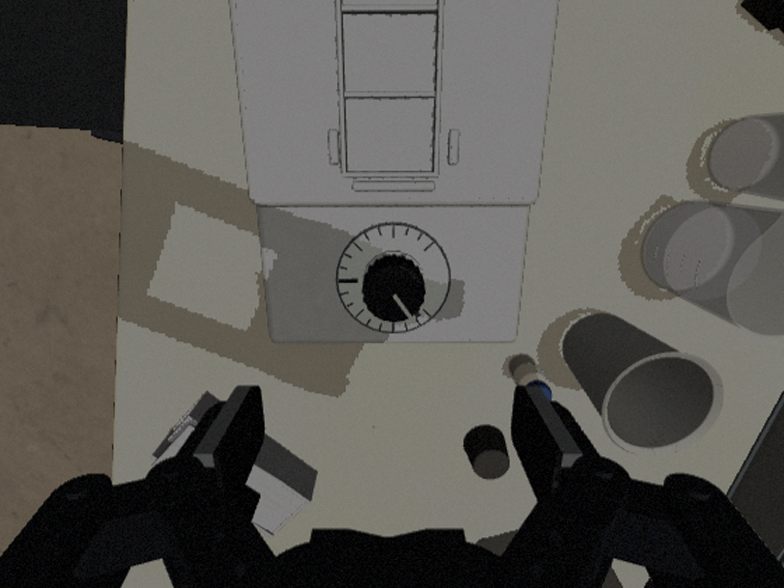

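The pan is seated between its lugs (rim at 56 mm, end about 1.7 mm from nominal). The knob line points to (415,322) and the zero mark is at (345,281). Next I compute the line angle.

```bash
cat >> h.py <<'E'
def knobang(c,box,ctr=(.5427,-.1313)):
    P=cloud(c);g=c['frame'].mean(2);u0,v0,u1,v1=box
    m=np.zeros(g.shape,bool);m[v0:v1,u0:u1]=1
    d=P[...,:2]-np.array(ctr)
    m&=(abs(P[...,2]-.065)<.003)&(np.hypot(d[...,0],d[...,1])<.018)&(g>90)
    q=d[m];mu=q.mean(0);a=np.linalg.svd(q-mu)[2][0];a=a*np.sign(a@mu)
    ang=np.degrees(np.arctan2(a[1],a[0]));ang2=np.degrees(np.arctan2(mu[1],mu[0]))
    print(len(q),mu,'line',ang,'cent',ang2,'tare',(ang+167+180)%360-180)
E
python3 - <<'E'
from h import *
c=load('w9.png');knobang(c,(255,175,315,240))
g=c['frame'].mean(2);print(np.percentile(g[185:225,262:300],[5,50,95,99]))
E
```

```text
42 [ 0.00643829 -0.00643459] line -41.92618703843245 cent -44.9835439298281 tare 125.07381296156757
[  0.33333333   8.33333333  93.35       109.        ]
```

Request:
{"api": "jog_arm", "payload": {
  "commands": [
    [0,0,0,0.0025,-0.0008,-0.05,0.06],
    [0,0,0,0,0,-0.04,0.06],
    [0,0,0,0,0,-0.03,0.06],
    [0,0,0,0,0,-0.0175,0.06],
    [0,0,0,0,0,0,0.06],
    [0,0,0,0,0,0,0.06]
  ]
}}

```text
clock: 21.38
position: [0.5438, -0.1319, 0.1134]
eef_rot: [[-0.225, 0.974, 0.001], [0.974, 0.225, -0.0], [-0.001, 0.001, -1.0]]
wrist_force: [1.1, -0.6, 1.3]
gripper_width: 0.0599
```

Request:
{"api": "jog_arm", "payload": {
  "commands": [
    [0,0,0,0,0,0,0.03],
    [0,0,0,0,0,0,0.03],
    [0,0,0,0,0,0,0.03],
    [0,0,0,0,0,0,0.03]
  ],
  "squeeze": 30
}}

```text
clock: 21.88
position: [0.5441, -0.1321, 0.1138]
eef_rot: [[-0.225, 0.974, 0.003], [0.974, 0.225, -0.0], [-0.001, 0.002, -1.0]]
wrist_force: [-0.2, 1.0, 5.9]
gripper_width: 0.0369
```

Request:
{"api": "jog_arm", "payload": {
  "commands": [
    [0,0,-0.155,0,0,0,0.03],
    [0,0,-0.155,0,0,0,0.03],
    [0,0,-0.155,0,0,0,0.03],
    [0,0,-0.155,0,0,0,0.03],
    [0,0,-0.155,0,0,0,0.03],
    [0,0,-0.155,0,0,0,0.03],
    [0,0,-0.155,0,0,0,0.03],
    [0,0,-0.155,0,0,0,0.03]
  ]
}}

```text
clock: 22.88
position: [0.5426, -0.1315, 0.1137]
eef_rot: [[0.851, 0.525, -0.001], [0.525, -0.851, 0.001], [-0.0, -0.001, -1.0]]
wrist_force: [-4.7, 4.6, 12.2]
gripper_width: 0.0371
```

Request:
{"api": "jog_arm", "payload": {
  "commands": [
    [0,0,-0.155,0,0,0,0.03],
    [0,0,-0.155,0,0,0,0.03],
    [0,0,-0.155,0,0,0,0.03],
    [0,0,-0.155,0,0,0,0.03],
    [0,0,-0.155,0,0,0,0.03],
    [0,0,-0.155,0,0,0,0.03],
    [0,0,0,0,0,0,0.03],
    [0,0,0,0,0,0,0.03]
  ]
}}

```text
clock: 23.88
position: [0.5425, -0.1303, 0.1136]
eef_rot: [[0.931, -0.365, -0.001], [-0.365, -0.931, 0.003], [-0.002, -0.002, -1.0]]
wrist_force: [-4.7, 13.7, 14.2]
gripper_width: 0.0371
```

```bash
python3 - <<'E'
from h import *
s=robot.read_state();print(s['clock'],s['position'],s['eef_rot'],s['wrist_force'],s['q'])
E
```

```text
23.875 [ 0.54247757 -0.13032208  0.11364532] [[ 0.9311471  -0.36464166 -0.00123743]
 [-0.36463777 -0.93114589  0.0025759 ]
 [-0.0020915  -0.00194733 -0.99999592]] [-4.6805233  13.6907661  14.24725533] [-0.23952508  0.50234097  1.91212392  0.0033161   0.72894371  1.70204248]
```

Request:
{"api": "jog_arm", "payload": {
  "commands": [
    [0,0,0,0,0,0,0.06],
    [0,0,0,0,0,0,0.06],
    [0,0,0,0,0,0.03,0.06],
    [0,0,0,0,0,0.05,0.06],
    [0,0,0,0,0,0.05,0.06],
    [0,0,0,0,0,0,0.06],
    [0,0,0,0,0,0,0.06]
  ]
}}

```text
clock: 24.75
position: [0.5428, -0.1321, 0.242]
eef_rot: [[0.931, -0.364, -0.0], [-0.364, -0.931, -0.0], [-0.0, 0.0, -1.0]]
wrist_force: [-0.6, 0.0, 0.1]
gripper_width: 0.0601
```

```bash
python3 - <<'E'
from h import *
c=snap('wrist','w10.png')
s=robot.read_state();print(s['clock'],s['position'],s['eef_rot'][:,0],s['wrist_force'],s['gripper_width'])
comps(c,(0,0,400,420),.0612,.07,300)
comps(c,(0,0,400,420),.0525,.0585,300)
knobang(c,(200,150,400,300))
cv2.imwrite('pics/w10b.png',cv2.resize(cv2.imread('pics/w10.png'),None,fx=1.4,fy=1.4,interpolation=cv2.INTER_CUBIC))
E
```

```text
24.8 [ 0.54238109 -0.13196     0.24125183] [ 0.93143874 -0.36389418 -0.00170444] [0.33129349 0.1005816  0.20583845] 0.060028859245516014
[99. 18.] 370 z [0.0616 0.0659 0.0696] [[712, -89], [722, -90], [726, -39], [716, -38]] [719.  -63.9] [51.4 10.4] 85.7
[274. 210.] 1513 z [0.0633 0.0647 0.0658] [[519, -143], [554, -156], [567, -120], [532, -108]] [ 543.4 -131.7] [37.8 37.2] 69.9
[143. 281.] 1618 z [0.053  0.056  0.0577] [[459, 94], [498, -73], [553, -60], [514, 106]] [506.   16.7] [ 56.2 171.1] 13.1
45 [-0.0083952  -0.00287624] line -167.17461248026152 cent -161.08830517277136 tare -0.17461248026151566
```

View pics/w10b.png

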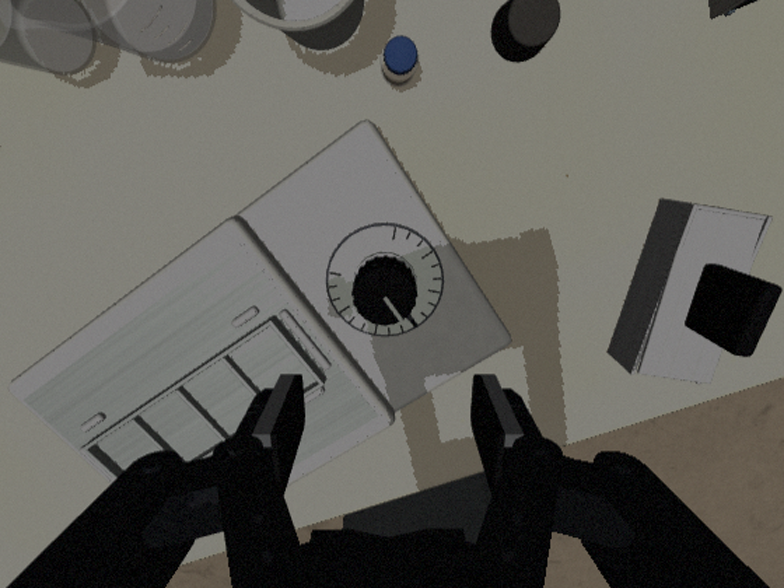

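The line now reads -167°, which is the zero direction, and the pointer covers the zero mark near (413,322). The pan is still seated. On to the shaker.

Request:
{"api": "jog_arm", "payload": {
  "commands": [
    [0,0,0.185,0,0,0.01,0.06],
    [0,0,0.185,0,0,0.01,0.06],
    [0,0,0.185,0,0,0.01,0.06],
    [0,0,0.185,0,0,0.01,0.06],
    [0,0,0.185,-0.007,-0.016,0.01,0.06],
    [0,0,0.185,-0.007,-0.016,0.01,0.06],
    [0,0,0.185,-0.007,-0.016,0,0.06],
    [0,0,0.185,-0.007,-0.016,0,0.06]
  ]
}}

```text
clock: 25.8
position: [0.5143, -0.1963, 0.3006]
eef_rot: [[0.441, 0.897, -0.003], [0.897, -0.441, 0.001], [-0.0, -0.003, -1.0]]
wrist_force: [0.2, -0.4, -0.6]
gripper_width: 0.0604
```

Request:
{"api": "jog_arm", "payload": {
  "commands": [
    [0,0,0.185,-0.007,-0.016,0,0.06],
    [0,0,0.185,-0.007,-0.016,0,0.06],
    [0,0,0.185,-0.007,-0.016,0,0.06],
    [0,0,0.185,-0.007,-0.016,0,0.04],
    [0,0,0.185,-0.007,-0.016,0,0.04],
    [0,0,0.185,-0.007,-0.016,0,0.04],
    [0,0,0.185,-0.007,-0.016,0,0.04],
    [0,0,0.185,-0.007,-0.014,0,0.04]
  ]
}}

```text
clock: 26.8
position: [0.4583, -0.3222, 0.3004]
eef_rot: [[-0.854, 0.521, -0.003], [0.521, 0.854, 0.002], [0.003, 0.0, -1.0]]
wrist_force: [0.0, -0.3, -0.6]
gripper_width: 0.0398
```

Request:
{"api": "jog_arm", "payload": {
  "commands": [
    [0,0,0,0,0,0,0.04],
    [0,0,0,0,0,0,0.04],
    [0,0,0,0,0,0,0.04]
  ]
}}

```text
clock: 27.18
position: [0.4593, -0.3214, 0.302]
eef_rot: [[-0.849, 0.528, -0.0], [0.528, 0.849, 0.001], [0.001, 0.0, -1.0]]
wrist_force: [-0.2, -0.3, -0.4]
gripper_width: 0.0401
```

```bash
python3 - <<'E'
from h import *
c=snap('wrist','w11.png')
s=robot.read_state();print(s['clock'],s['position'],s['eef_rot'][:,0],s['wrist_force'],s['gripper_width'],s['q'])
print('roof');comps(c,(0,0,500,420),.038,.05,100)
print('fin');comps(c,(0,0,500,420),.08,.09,50)
E
```

```text
27.225 [ 0.45930941 -0.32145352  0.30215289] [-8.49848141e-01  5.27027515e-01  3.68745866e-04] [-0.59254476  1.20789801 -0.74984853] 0.039862078597957866 [-6.13341210e-01  2.55344255e-01  1.77440832e+00  7.36121413e-05
  1.11221330e+00 -1.62907099e+00]
roof
[487.  63.] 1591 z [0.0392 0.0452 0.0471] [[425, -95], [496, -119], [506, -89], [435, -65]] [465.2 -92.2] [31.9 75. ] 71.5
[276. 160.] 2642 z [0.0385 0.0413 0.0439] [[394, -316], [456, -352], [482, -307], [420, -271]] [ 438.3 -311.5] [51.7 71.4] 60.1
[461. 157.] 299 z [0.0383 0.0426 0.0492] [[513, -133], [541, -162], [555, -148], [527, -119]] [ 534.2 -140.4] [19.7 40.4] 44.9
[464. 271.] 179 z [0.0393 0.0486 0.0499] [[648, -192], [663, -199], [670, -184], [656, -176]] [ 659.3 -187.7] [17.5 16. ] 63.2
[487. 285.] 261 z [0.0389 0.0438 0.0493] [[674, -161], [708, -195], [718, -186], [684, -151]] [ 696.  -173.2] [13.5 48.8] 44.5
[308. 319.] 150 z [0.0385 0.0437 0.0493] [[610, -389], [618, -394], [632, -368], [623, -363]] [ 620.9 -378.4] [29.5 10. ] 62.0
[264. 340.] 247 z [0.0387 0.045  0.0494] [[608, -474], [623, -474], [623, -417], [609, -417]] [ 615.7 -445.6] [56.6 14.6] 89.5
fin
[277. 198.] 543 z [0.0827 0.0848 0.0862] [[437, -317], [474, -339], [480, -329], [443, -307]] [ 458.4 -323. ] [12.  43.1] 60.0
[287. 360.] 659 z [0.0806 0.0855 0.0895] [[625, -368], [625, -470], [633, -470], [633, -368]] [ 629.3 -418.9] [  8.2 102.6] 0.1
```

View pics/w11.png

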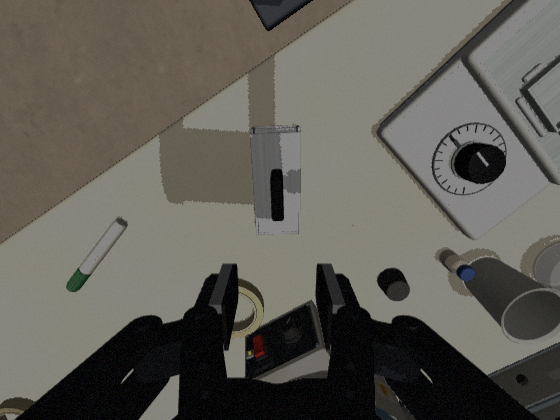

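The shaker is at (276,180) with its mouth end at row 128. Fin top is at 85 mm, centre (0.4584, -0.3230), axis 150°. I grip the fin.

Request:
{"api": "jog_arm", "payload": {
  "commands": [
    [0,0,0.031,-0.0009,-0.0016,-0.05,0.04],
    [0,0,0,0,0,-0.05,0.04],
    [0,0,0,0,0,-0.05,0.04],
    [0,0,0,0,0,-0.02,0.04],
    [0,0,0,0,0,-0.01,0.04],
    [0,0,0,0,0,0,0.04]
  ]
}}

```text
clock: 27.98
position: [0.4584, -0.3234, 0.1224]
eef_rot: [[-0.866, 0.5, -0.0], [0.5, 0.866, 0.0], [0.0, 0.0, -1.0]]
wrist_force: [0.3, -0.3, 0.8]
gripper_width: 0.0402
```

Request:
{"api": "jog_arm", "payload": {
  "commands": [
    [0,0,0,0,0,0,0.005],
    [0,0,0,0,0,0,0.005],
    [0,0,0,0,0,0,0.005],
    [0,0,0,0,0,0,0.005],
    [0,0,0,0,0,0,0.005],
    [0,0,0,0,0,0,0.005]
  ],
  "squeeze": 70
}}

```text
clock: 28.72
position: [0.4584, -0.3237, 0.123]
eef_rot: [[-0.866, 0.499, 0.001], [0.499, 0.866, -0.0], [-0.001, -0.0, -1.0]]
wrist_force: [-1.3, 2.4, 6.6]
gripper_width: 0.0112
```

```bash
python3 - <<'E'
from h import *
s=robot.read_state();print(s['clock'],s['position'],s['eef_rot'][:,0],s['wrist_force'],s['gripper_width'])
E
```

```text
28.725 [ 0.45840776 -0.32370649  0.12304286] [-8.66417721e-01  4.99319336e-01 -7.30940173e-04] [-1.28533299  2.40992219  6.61476973] 0.011214763708676597
```

Request:
{"api": "jog_arm", "payload": {
  "commands": [
    [0,0,0,0,0,0.02,0.005],
    [0,0,0,0,0,0.04,0.005],
    [0,0,0,0,0,0.04,0.005],
    [0,0,-0.04,0.002,0.02,0.02,0.005],
    [0,0,-0.08,0.004,0.035,0,0.005],
    [0,0,-0.08,0.004,0.035,0,0.005],
    [0,0,-0.08,0.004,0.035,0,0.005],
    [0,0,-0.08,0.004,0.035,0,0.005]
  ]
}}

```text
clock: 29.72
position: [0.4759, -0.1625, 0.2422]
eef_rot: [[-0.633, 0.774, -0.0], [0.774, 0.633, 0.0], [0.0, -0.0, -1.0]]
wrist_force: [-0.1, 0.6, -2.4]
gripper_width: 0.0112
```

Request:
{"api": "jog_arm", "payload": {
  "commands": [
    [0,0,-0.08,0.004,0.035,0,0.005],
    [0,0,-0.08,0.004,0.035,0,0.005],
    [0,0,-0.08,0.004,0.035,0,0.005],
    [0,0,-0.08,0.004,0.035,0,0.005],
    [0,0,-0.08,0.004,0.035,0,0.005],
    [0,0,-0.06,0.004,0.03,0,0.005],
    [0,0,0,0.002,0.012,0,0.005],
    [0,0,0,0,0,0,0.005]
  ]
}}

```text
clock: 30.72
position: [0.5021, 0.0537, 0.2422]
eef_rot: [[-0.228, 0.974, -0.0], [0.974, 0.228, -0.0], [-0.0, -0.0, -1.0]]
wrist_force: [-0.3, -0.2, -2.9]
gripper_width: 0.0112
```

```bash
python3 - <<'E'
from h import *
c=snap('wrist','w12.png')
s=robot.read_state();print(s['clock'],s['position'],s['eef_rot'],s['wrist_force'],s['gripper_width'],s['q'])
comps(c,(0,0,560,420),.053,.059,300)
E
```

```text
30.775 [0.50200016 0.05308447 0.24220951] [[-2.27517799e-01  9.73773820e-01 -4.45023917e-04]
 [ 9.73773871e-01  2.27517617e-01 -4.25731342e-04]
 [-3.13315254e-04 -5.30214121e-04 -9.99999810e-01]] [ 0.2001437  -0.65912932 -2.86026095] 0.01098255539289744 [ 1.02585118e-01  2.40584019e-01  1.94644777e+00 -4.62944262e-04
  9.55047199e-01 -1.26675204e-01]
[533. 326.] 308 z [0.0533 0.0561 0.0587] [[751, -22], [769, -30], [788, 11], [771, 19]] [769.9  -5.5] [45.  19.1] 64.1
[473. 347.] 304 z [0.0532 0.0559 0.0587] [[702, -54], [715, -72], [763, -37], [750, -19]] [732.3 -45.5] [59.4 22. ] 36.0
```

View pics/w12.png

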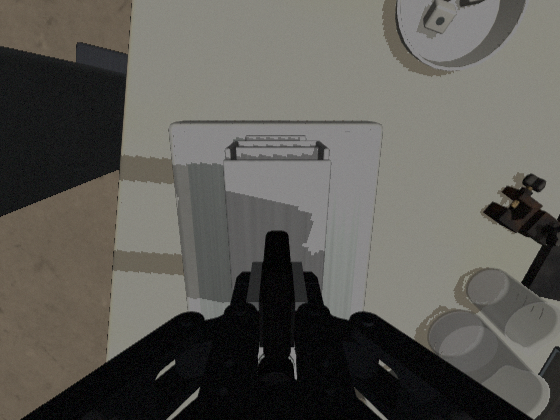

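The shaker is held level over the pan with its mouth at (278,150). I tilt to about 20°, just under the sliding angle, and check.

Request:
{"api": "jog_arm", "payload": {
  "commands": [
    [0,0,0,-0.0016,-0.005,0,0.005],
    [-0.117,-0.027,0,0,0,-0.013,0.005],
    [-0.117,-0.027,0,0,0,-0.013,0.005],
    [-0.107,-0.025,0,0,0,-0.0125,0.005],
    [0,0,0,0,0,0,0.005],
    [0,0,0,0,0,0,0.005],
    [0,0,0,0,0,0,0.005]
  ]
}}

```text
clock: 31.65
position: [0.501, 0.0478, 0.2046]
eef_rot: [[-0.211, 0.974, 0.078], [0.916, 0.225, -0.333], [-0.342, 0.001, -0.94]]
wrist_force: [0.8, 0.5, -2.4]
gripper_width: 0.0113
```

```bash
cat >> h.py <<'E'
C0=np.array([.507,.019]);AX=np.array([-.225,.974]);AY=np.array([-.974,-.225])
def state():
    s=robot.read_state();r=s['eef_rot'];p=s['position']
    print('t',s['clock'],'p',np.round(p,4),'s,l',np.round([(p[:2]-C0)@AX,(p[:2]-C0)@AY],4),'tilt',round(float(np.degrees(np.arcsin(-r[2,0]))),1),'F',np.round(s['wrist_force'],1),'w',round(s['gripper_width'],4))
def panmap(c,show=True):
    "points in pan region, pan axis coords; prints blob tops"
    P=cloud(c);d=P[...,:2]-C0;a=d@AX;b=d@AY
    m=((abs(a)<.1)&(abs(b)<.045)&(P[...,2]>.0605)&(P[...,2]<.075)&(c['z_map']>0)).astype(np.uint8)
    n,l,st,ce=cv2.connectedComponentsWithStats(m)
    for i in range(1,n):
        if st[i,4]>=8:
            k=l==i;print('  blob px',np.round(ce[i]),st[i,4],'a,b mm',np.round([a[k].mean()*1e3,b[k].mean()*1e3],1),'ext a',np.round(np.ptp(a[k])*1e3),'b',np.round(np.ptp(b[k])*1e3),'z',np.round(np.percentile(P[k][:,2],[5,50,95])*1e3,1))
E
python3 - <<'E'
from h import *
for n in('wrist','side'):
    c=snap(n,n[0]+'13.png');print(n);panmap(c)
state()
A=cv2.imread('pics/w13.png');B=cv2.imread('pics/s13.png')[150:300,180:380]
cv2.imwrite('pics/v13.png',cv2.resize(np.vstack([A[:,:],cv2.resize(B,(560,420))]),(420,600)))
E
```

```text
wrist
  blob px [277. 143.] 405 a,b mm [45.9  0.5] ext a 5.0 b 51.0 z [68.7 69.8 71.1]
side
t 31.75 p [0.5009 0.0479 0.2045] s,l [ 0.0295 -0.0006] tilt 20.0 F [ 0.6 -0.7 -2. ] w 0.0113
```

View pics/v13.png

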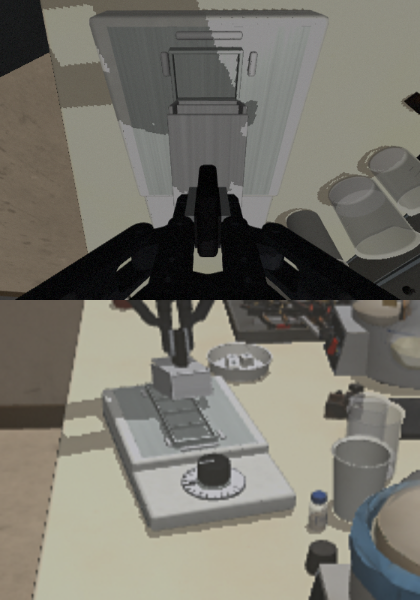

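Request:
{"api": "jog_arm", "payload": {
  "commands": [
    [-0.085,-0.02,0,0,0,0,0.005],
    [0,0,0,0,0,0,0.005],
    [0,0,0,0,0,0,0.005],
    [0.17,0.039,0,0,0,0,0.005],
    [0,0,0,0,0,0,0.005]
  ]
}}

```text
clock: 32.38
position: [0.5013, 0.0472, 0.2048]
eef_rot: [[-0.214, 0.975, 0.061], [0.942, 0.223, -0.252], [-0.259, 0.003, -0.966]]
wrist_force: [0.0, -0.0, -3.0]
gripper_width: 0.0107
```

```bash
python3 - <<'E'
from h import *
for n in('wrist','side'):
    c=snap(n,n[0]+'14.png');print(n);panmap(c)
state()
E
```

```text
wrist
  blob px [292. 116.] 1136 a,b mm [71.1 -9.1] ext a 25.0 b 22.0 z [61.7 67.4 71.7]
  blob px [253. 123.] 842 a,b mm [66.7 14.3] ext a 17.0 b 18.0 z [63.6 66.9 68. ]
  blob px [276. 143.] 397 a,b mm [56.7  0.3] ext a 4.0 b 49.0 z [71.  72.1 73.2]
side
t 32.475 p [0.5007 0.0474 0.2042] s,l [ 0.0291 -0.0002] tilt 15.2 F [ 0.5 -0.8 -1.5] w 0.0113
```

Two blocks fell into the far bay. I level the shaker, step back gently one bay and repeat.

Request:
{"api": "jog_arm", "payload": {
  "commands": [
    [0.15,0.034,0,0,0,0,0.005],
    [0,0,0,0.001,-0.004,0,0.005],
    [0,0,0,0.0015,-0.007,0,0.005],
    [0,0,0,0.0018,-0.008,0,0.005],
    [0,0,0,0.0018,-0.008,0,0.005],
    [0,0,0,0.0018,-0.008,0,0.005],
    [0,0,0,0.001,-0.005,0,0.005],
    [0,0,0,0.0005,-0.002,0,0.005]
  ]
}}

```text
clock: 33.48
position: [0.5101, 0.006, 0.2039]
eef_rot: [[-0.224, 0.974, 0.026], [0.969, 0.225, -0.106], [-0.109, 0.001, -0.994]]
wrist_force: [0.0, -0.1, -1.8]
gripper_width: 0.0114
```

```bash
python3 - <<'E'
from h import *
c=snap('wrist','w15.png');panmap(c)
state()
E
```

```text
blob px [297.  79.] 1201 a,b mm [ 69.2 -10.3] ext a 25.0 b 22.0 z [62.2 67.5 71.4]
  blob px [254.  86.] 892 a,b mm [65.7 14.3] ext a 16.0 b 18.0 z [65.4 67.  68.2]
t 33.525 p [0.5101 0.006  0.2039] s,l [-0.0133 -0.0001] tilt 6.3 F [-0.1 -0.6 -1.5] w 0.0109
```

Request:
{"api": "jog_arm", "payload": {
  "commands": [
    [-0.155,-0.036,0,0,0,0,0.005],
    [-0.155,-0.036,0,0,0,0,0.005],
    [0,0,0,0,0,0,0.005],
    [0,0,0,0,0,0,0.005],
    [0.17,0.039,0,0,0,0,0.005],
    [0,0,0,0,0,0,0.005]
  ]
}}

```text
clock: 34.28
position: [0.5109, 0.0049, 0.205]
eef_rot: [[-0.214, 0.975, 0.06], [0.945, 0.222, -0.241], [-0.248, 0.005, -0.969]]
wrist_force: [0.1, -0.7, -0.8]
gripper_width: 0.0109
```

```bash
python3 - <<'E'
from h import *
c=snap('wrist','w16.png');panmap(c)
state()
E
```

```text
blob px [296.  36.] 1582 a,b mm [ 69.8 -10.3] ext a 24.0 b 21.0 z [62.1 67.5 71.5]
  blob px [257.  58.] 2291 a,b mm [59.9 10. ] ext a 35.0 b 28.0 z [66.1 68.4 72.3]
  blob px [301.  79.] 858 a,b mm [ 50.3 -13.1] ext a 17.0 b 21.0 z [68.5 73.2 74.8]
  blob px [257. 122.] 830 a,b mm [25.4 11.8] ext a 16.0 b 18.0 z [63.5 67.  68.1]
  blob px [277. 143.] 392 a,b mm [14.8  0.1] ext a 4.0 b 48.0 z [71.4 72.5 73.6]
t 34.325 p [0.5105 0.0047 0.2046] s,l [-0.0147 -0.0002] tilt 14.6 F [ 0.1 -0.3 -1.8] w 0.0113
```

Request:
{"api": "jog_arm", "payload": {
  "commands": [
    [0.15,0.034,0,0,0,0,0.005],
    [0,0,0,0.001,-0.005,0,0.005],
    [0,0,0,0.0018,-0.008,0,0.005],
    [0,0,0,0.0018,-0.008,0,0.005],
    [0,0,0,0.0018,-0.008,0,0.005],
    [0,0,0,0.0018,-0.008,0,0.005],
    [0,0,0,0.0015,-0.006,0,0.005],
    [0,0,0,0.001,-0.005,0,0.005]
  ]
}}

```text
clock: 35.33
position: [0.5208, -0.042, 0.2039]
eef_rot: [[-0.224, 0.974, 0.025], [0.97, 0.225, -0.096], [-0.099, 0.003, -0.995]]
wrist_force: [-0.6, -1.1, -1.9]
gripper_width: 0.0111
```

Request:
{"api": "jog_arm", "payload": {
  "commands": [
    [0,0,0,0,0,0,0.005],
    [-0.155,-0.036,0,0,0,0,0.005],
    [-0.155,-0.036,0,0,0,0,0.005],
    [0,0,0,0,0,0,0.005],
    [0.17,0.039,0,0,0,0,0.005],
    [0,0,0,0,0,0,0.005],
    [0,0,0,0,0,0,0.005]
  ]
}}

```text
clock: 36.2
position: [0.5206, -0.0425, 0.2041]
eef_rot: [[-0.216, 0.975, 0.057], [0.946, 0.224, -0.236], [-0.243, 0.003, -0.97]]
wrist_force: [0.0, -1.0, -1.6]
gripper_width: 0.011
```

```bash
python3 - <<'E'
from h import *
c=snap('wrist','w17.png');panmap(c)
state()
E
```

```text
blob px [256.  32.] 1199 a,b mm [24.4 11.9] ext a 16.0 b 18.0 z [65.5 67.1 68.4]
  blob px [266. 107.] 967 a,b mm [-13.8   7.4] ext a 18.0 b 18.0 z [63.2 65.  66.2]
  blob px [298. 108.] 973 a,b mm [-14.3 -11. ] ext a 18.0 b 18.0 z [63.3 65.  66.3]
  blob px [277. 143.] 394 a,b mm [-32.7   1.5] ext a 4.0 b 48.0 z [70.8 71.8 73. ]
t 36.25 p [ 0.5205 -0.0421  0.2039] s,l [-0.0626  0.0006] tilt 14.0 F [-0.1 -0.8 -0.9] w 0.0112
```

Two blocks lie flat in the third bay. I go to the last bay.

Request:
{"api": "jog_arm", "payload": {
  "commands": [
    [0.15,0.034,0,0,0,0,0.005],
    [0,0,0,0.001,-0.005,0,0.005],
    [0,0,0,0.0018,-0.008,0,0.005],
    [0,0,0,0.0018,-0.008,0,0.005],
    [0,0,0,0.0018,-0.008,0,0.005],
    [0,0,0,0.0018,-0.008,0,0.005],
    [0,0,0,0.0012,-0.005,0,0.005],
    [0,0,0,0.0005,-0.002,0,0.005]
  ]
}}

```text
clock: 37.25
position: [0.5306, -0.086, 0.2038]
eef_rot: [[-0.224, 0.974, 0.024], [0.971, 0.225, -0.086], [-0.089, 0.004, -0.996]]
wrist_force: [0.0, 0.4, -1.8]
gripper_width: 0.0115
```

Request:
{"api": "jog_arm", "payload": {
  "commands": [
    [0,0,0,0,0,0,0.005],
    [-0.155,-0.036,0,0,0,0,0.005],
    [-0.155,-0.036,0,0,0,0,0.005],
    [0,0,0,0,0,0,0.005],
    [0,0,0,0,0,0,0.005],
    [0.17,0.039,0,0,0,0,0.005],
    [0,0,0,0,0,0,0.005]
  ]
}}

```text
clock: 38.12
position: [0.5316, -0.0872, 0.2049]
eef_rot: [[-0.214, 0.975, 0.058], [0.949, 0.222, -0.222], [-0.229, 0.008, -0.973]]
wrist_force: [0.1, -0.8, -1.1]
gripper_width: 0.011
```

```bash
python3 - <<'E'
from h import *
c=snap('wrist','w18.png');panmap(c)
state()
E
```

```text
blob px [262.  20.] 1400 a,b mm [-14.5   7.5] ext a 18.0 b 18.0 z [63.5 65.  66.3]
  blob px [298.  21.] 1404 a,b mm [-15. -11.] ext a 18.0 b 18.0 z [63.5 65.  66.3]
  blob px [276. 143.] 392 a,b mm [-76.9   0.3] ext a 4.0 b 48.0 z [72.  73.1 74.2]
t 38.175 p [ 0.531  -0.0874  0.2045] s,l [-0.109   0.0006] tilt 13.5 F [ 0.4 -0.5 -1.1] w 0.0114
```

Request:
{"api": "jog_arm", "payload": {
  "commands": [
    [-0.155,-0.036,0,0,0,0,0.005],
    [-0.12,-0.028,0,0,0,0.004,0.005],
    [0,0,0,0,0,0,0.005],
    [0,0,0,0,0,0,0.005],
    [0,0,0,0,0,0,0.005],
    [0,0,0,0,0,0,0.005],
    [0.17,0.039,0,0,0,0,0.005],
    [0.17,0.039,0,0,0,0,0.005]
  ]
}}

```text
clock: 39.17
position: [0.5309, -0.0852, 0.2084]
eef_rot: [[-0.223, 0.974, 0.044], [0.962, 0.227, -0.155], [-0.16, 0.007, -0.987]]
wrist_force: [-1.1, -0.7, -2.7]
gripper_width: 0.0112
```

```bash
python3 - <<'E'
from h import *
c=snap('wrist','w19.png');panmap(c)
state()
E
```

```text
blob px [264.  46.] 1127 a,b mm [-14.6   7.5] ext a 18.0 b 18.0 z [63.5 65.  66.2]
  blob px [297.  47.] 1128 a,b mm [-14.9 -11. ] ext a 18.0 b 18.0 z [63.5 65.  66.3]
t 39.225 p [ 0.5323 -0.0852  0.2092] s,l [-0.1072 -0.0012] tilt 8.6 F [ 1.6 -1.8 -0.5] w 0.011
```

No more blocks came, so the shaker looks empty (7 blocks). I level it and carry it back to its spot.

Request:
{"api": "jog_arm", "payload": {
  "commands": [
    [0.146,0.034,0,0,0,0.03,0.005],
    [0,0,0.137,-0.0123,-0.04,0,0.005],
    [0,0,0.137,-0.0123,-0.04,0,0.005],
    [0,0,0.137,-0.0123,-0.04,0,0.005],
    [0,0,0.137,-0.0123,-0.04,0,0.005],
    [0,0,0.137,-0.0123,-0.04,0,0.005],
    [0,0,0.137,-0.0123,-0.04,0,0.005],
    [0,0,0,0,0,0,0.005]
  ]
}}

```text
clock: 40.22
position: [0.4556, -0.3282, 0.2378]
eef_rot: [[-0.865, 0.501, 0.015], [0.501, 0.865, -0.007], [-0.017, 0.002, -1.0]]
wrist_force: [0.4, 0.3, -1.0]
gripper_width: 0.0109
```

```bash
python3 - <<'E'
from h import *
t=snap('top','t20.png');panmap(t)
P=cloud(t)
c=snap('side','s20.png');panmap(c)
f=[]
for i in range(6): robot.read_camera('side');f.append(robot.read_state()['wrist_force'][2])
print(np.mean(f),np.std(f));state();print(robot.read_state()['eef_rot'])
E
```

```text
blob px [262. 210.] 83 a,b mm [-18.5  -1.7] ext a 18.0 b 37.0 z [61.2 64.7 70.1]
  blob px [235. 217.] 168 a,b mm [57.5 -0.3] ext a 40.0 b 49.0 z [61.7 69.1 73.8]
  blob px [250. 218.] 38 a,b mm [20.3 12.3] ext a 16.0 b 18.0 z [62.4 66.3 70.3]
  blob px [266. 192.] 38 a,b mm [ 45.6 -15.2] ext a 36.0 b 18.0 z [62.6 68.8 73.8]
  blob px [267. 205.] 59 a,b mm [-20.1  -2. ] ext a 21.0 b 37.0 z [61.1 65.  67. ]
-1.728290925192293 0.48846036056305464
t 40.625 p [ 0.4571 -0.3248  0.2379] s,l [-0.3236  0.126 ] tilt 0.9 F [ 0.2 -0.5 -1.6] w 0.0113
[[-0.86687057  0.49825013  0.01679942]
 [ 0.49825826  0.86701946 -0.00399652]
 [-0.01655669  0.00490598 -0.99985089]]
```

Request:
{"api": "jog_arm", "payload": {
  "commands": [
    [0.008,0.014,0,0,0,-0.04,0.005],
    [0,0,0,0,0,-0.04,0.005],
    [0,0,0,0,0,-0.02,0.005],
    [0,0,0,0,0,-0.01,0.005],
    [0,0,0,0,0,-0.003,0.005],
    [0,0,0,0,0,0,0.005],
    [0,0,0,0,0,0,0.005]
  ]
}}

```text
clock: 41.5
position: [0.4572, -0.3259, 0.1258]
eef_rot: [[-0.867, 0.499, 0.004], [0.499, 0.867, 0.003], [-0.002, 0.005, -1.0]]
wrist_force: [-0.2, -0.2, -0.1]
gripper_width: 0.011
```

Request:
{"api": "jog_arm", "payload": {
  "commands": [
    [0,0,0,0,0,-0.0015,0.005],
    [0,0,0,0,0,-0.001,0.005],
    [0,0,0,0,0,0,0.005],
    [0,0,0,0,0,0,0.015],
    [0,0,0,0,0,0,0.04],
    [0,0,0,0,0,0,0.04],
    [0,0,0,0,0,0.04,0.04],
    [0,0,0,0,0,0.05,0.04]
  ]
}}

```text
clock: 42.5
position: [0.4562, -0.3251, 0.2123]
eef_rot: [[-0.867, 0.499, 0.001], [0.499, 0.867, 0.006], [0.002, 0.005, -1.0]]
wrist_force: [0.4, -0.1, -0.5]
gripper_width: 0.0397
```

Request:
{"api": "jog_arm", "payload": {
  "commands": [
    [0,0,-0.08,0,0.01,0.05,0.04],
    [0,0,-0.11,0.003,0.04,0.02,0.04],
    [0,0,-0.11,0.004,0.045,0,0.04],
    [0,0,-0.11,0.004,0.045,0,0.04],
    [0,0,-0.11,0.004,0.045,0,0.04],
    [0,0,-0.11,0.004,0.045,0,0.04],
    [0,0,-0.11,0.004,0.045,0,0.04],
    [0,0,-0.08,0.002,0.03,0,0.04]
  ]
}}

```text
clock: 43.5
position: [0.4817, -0.0188, 0.2824]
eef_rot: [[-0.225, 0.974, 0.005], [0.974, 0.225, 0.001], [-0.0, 0.005, -1.0]]
wrist_force: [-0.6, -0.9, 0.2]
gripper_width: 0.0396
```

```bash
python3 - <<'E'
from h import *
b=snap('side','s21.png');print('shaker');comps(b,(190,240,310,330),.02,.12,200)
c=snap('wrist','w21.png');c=snap('wrist','w21.png');panmap(c);state();print(robot.read_state()['eef_rot'][:,0])
comps(c,(0,0,560,420),.0525,.0595,200)
cv2.imwrite('pics/w21b.png',cv2.resize(cv2.imread('pics/w21.png'),None,fx=1.4,fy=1.4,interpolation=cv2.INTER_CUBIC))
E
```

```text
shaker
[275. 249.] 1138 z [0.0223 0.0324 0.0378] [[438, -196], [607, -214], [616, -127], [447, -109]] [ 527.2 -161.6] [ 87.2 169.9] 84.0
[245. 292.] 1455 z [0.0237 0.0388 0.0838] [[389, -318], [494, -378], [521, -329], [416, -269]] [ 455.  -323.6] [ 56.  120.9] 60.3
  blob px [297.  86.] 430 a,b mm [67.6 16.4] ext a 17.0 b 19.0 z [65.4 67.  68.2]
  blob px [320. 102.] 1465 a,b mm [55.1 -3.2] ext a 40.0 b 42.0 z [62.8 68.9 73.9]
  blob px [298. 142.] 371 a,b mm [21.4 14. ] ext a 16.0 b 18.0 z [65.  67.  68.4]
  blob px [312. 184.] 727 a,b mm [-17.2   0.5] ext a 18.0 b 37.0 z [63.2 65.1 66.2]
t 43.65 p [ 0.4818 -0.0196  0.2824] s,l [-0.0319  0.0333] tilt 0.0 F [-0.9  0.2 -0.4] w 0.0402
[-2.29423766e-01  9.73326467e-01 -5.68866543e-04]
[309. 161.] 2089 z [0.0538 0.0566 0.0582] [[458, 90], [497, -75], [551, -62], [513, 103]] [504.9  14.1] [ 55.8 169.4] 13.3
[527. 228.] 277 z [0.0528 0.0559 0.0592] [[726, -17], [748, -22], [760, 25], [738, 30]] [742.9   4. ] [48.4 22.3] 76.1
[487. 276.] 315 z [0.0529 0.0562 0.0591] [[702, -86], [731, -97], [756, -34], [727, -23]] [728.9 -60. ] [67.2 31.2] 68.5
[520. 302.] 314 z [0.0528 0.0562 0.0591] [[752, -99], [769, -106], [790, -54], [772, -47]] [770.7 -76.5] [56.5 18.8] 68.9
[550. 404.] 235 z [0.0528 0.0558 0.0591] [[879, -179], [882, -236], [886, -236], [884, -179]] [ 882.8 -207.6] [ 4.6 56.4] 2.2
```

View pics/w21b.png

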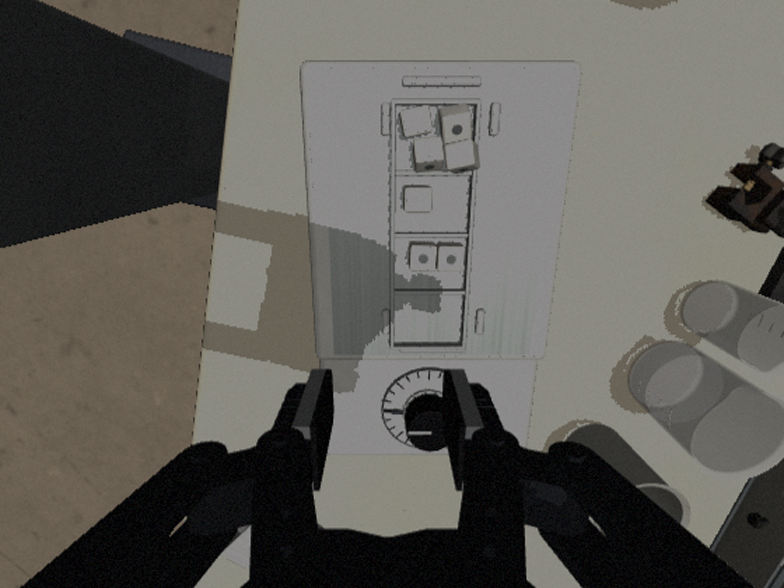

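The view shows the shaker back on the table upright and the pointer still at zero. The bays hold 4 (bunched, around (440,138)), 1 at (417,198), 2 at (437,258), and none in the last bay. I check the bunched bay's heights to choose what to pick.

```bash
cat >> h.py <<'E'
def grid(c,a0,a1,b0=-27,b1=27,st=3):
    P=cloud(c);d=P[...,:2]-C0;a=(d@AX)*1e3;b=(d@AY)*1e3;z=P[...,2]*1e3;ok=(c['z_map']>0)&(z<90)&(z>40)
    print('rows a desc; cols b',b1,'->',b0,'(left=+b)')
    for A in np.arange(a1,a0,-st):
        r=[]
        for B in np.arange(b1,b0,-st):
            k=ok&(abs(a-A)<st/2)&(abs(b-B)<st/2); r.append('%3d'%round(np.median(z[k])) if k.any() else ' ..')
        print('%4d'%A,' '.join(r))
E
python3 - <<'E'
from h import *
grid(load('w21.png'),38,87)
E
```

```text
rows a desc; cols b 27 -> -27 (left=+b)
  87  47  47  47  46  46  46  47  47  47  47  46  46  46  46  47  46  47  47
  84  46  46  46  46  46  46  46  47  46  46  46  46  46  46  46  46  46  46
  81  52  57  47  57  47  56  52  57  46  56  51  56  56  52  56  55  47  52
  78  56  56  56  56  56  57  57  56  56  56  56  58  58  60  57  56  56  58
  75  49  58  66  67  67  67  67  49  49  61  62  64  65  65  66  50  52  57
  72  55  67  67  67  67  67  67  49  50  67  69  68  70  71  70  ..  55  57
  69  49  67  67  67  67  68  67  49  50  70  71  71  71  71  70  67  53  57
  66  49  66  67  68  67  67  67  66  50  69  70  70  69  69  68  67  56  58
  63  49  65  67  67  67  67  67  66  49  67  68  68  68  68  67  66  56  57
  60  49  52  67  67  65  50  50  49  50  63  67  65  67  66  66  65  53  57
  57  49  49  50  50  66  66  67  67  67  66  65  65  66  69  73  70  56  57
  54  49  49  49  50  68  68  68  68  68  67  68  70  71  73  74  73  66  58
  51  49  50  49  50  69  70  69  70  70  68  69  71  72  73  75  74  68  63
  48  49  50  49  51  71  71  71  71  71  71  70  71  73  75  76  75  69  65
  45  49  49  49  50  71  72  71  71  71  70  70  72  73  75  76  77  70  66
  42  49  49  49  49  65  67  66  65  65  63  71  72  74  75  74  74  69  65
  39  49  50  50  50  60  62  61  60  59  57  52  67  68  67  65  63  63  57
```

The height grid shows both near blocks of the bunch leaning on the rib, together spanning b = 17 to -24 mm with their outer sides free. I'll grip the two as a pair across the pan and carry them to the empty bay.

Request:
{"api": "jog_arm", "payload": {
  "commands": [
    [0,0,0,0.0092,0.0415,-0.04,0.062],
    [0,0,0,0.0093,0.0416,-0.04,0.062],
    [0,0,0,0,0,-0.035,0.062],
    [0,0,0,0,0,-0.02,0.062],
    [0,0,0,0,0,-0.014,0.062],
    [0,0,0,0,0,0,0.062],
    [0,0,0,0,0,0,0.062]
  ],
  "squeeze": 25
}}

```text
clock: 44.52
position: [0.5009, 0.0622, 0.1341]
eef_rot: [[-0.226, 0.974, 0.006], [0.974, 0.226, 0.001], [-0.001, 0.006, -1.0]]
wrist_force: [0.7, 1.1, -1.0]
gripper_width: 0.0621
```

```bash
python3 - <<'E'
from h import *
c=snap('wrist','w22.png');state()
E
```

```text
t 44.575 p [0.5009 0.0623 0.1342] s,l [ 0.0435 -0.0038] tilt 0.0 F [-0.1 -0.1 -0.7] w 0.0622
```

Request:
{"api": "jog_arm", "payload": {
  "commands": [
    [0,0,0,0,0,-0.002,0.05],
    [0,0,0,0,0,0,0.044],
    [0,0,0,0,0,0,0.04],
    [0,0,0,0,0,0,0.036],
    [0,0,0,0,0,0,0.032],
    [0,0,0,0,0,0,0.03],
    [0,0,0,0,0,0,0.03]
  ]
}}

```text
clock: 45.45
position: [0.5004, 0.0626, 0.1316]
eef_rot: [[-0.226, 0.974, 0.005], [0.974, 0.226, 0.001], [-0.001, 0.005, -1.0]]
wrist_force: [-0.9, -0.6, 5.2]
gripper_width: 0.0355
```

```bash
python3 - <<'E'
from h import *
c=snap('wrist','w23.png');state();grid(c,34,84,-33,33)
E
```

```text
t 45.5 p [0.5004 0.0626 0.1316] s,l [ 0.0439 -0.0034] tilt 0.0 F [-1.3 -0.1  5.9] w 0.0352
rows a desc; cols b 33 -> -33 (left=+b)
  84  46  46  46  46  46  46  46  46  46  46  46  46  47  47  46  47  46  46  46  46  46  46
  81  47  51  52  52  52  52  52  52  52  52  52  52  52  52  52  51  51  52  52  47  46  46
  78  50  57  57  57  57  57  57  58  57  57  57  57  59  60  60  61  61  58  57  57  46  47
  75  50  57  49  58  60  62  64  67  63  49  49  60  63  64  64  66  66  64  52  57  46  46
  72  51  57  50  67  67  67  67  67  66  49  49  65  69  69  70  70  71  69  53  57  46  46
  69  50  57  49  67  67  67  67  67  67  50  49  50  71  71  71  71  71  70  53  57  46  46
  66  50  57  54  67  67  67  67  67  67  56  49  49  70  69  69  69  69  68  55  57  46  46
  63  51  57  55  67  67  67  67  67  67  54  49  49  68  68  68  68  67  66  56  57  46  46
  60  50  57  49  67  67  67  67  67  66  49  49  49  66  66  66  66  66  65  56  57  46  47
  57  47  57  49  ..  ..  ..  66  66  66  65  65  65  64  65  65  66  67  67  57  57  46  46
  54  47  57  49  ..  79  79  75  67  67  67  67  66  68  69  68  68  68  69  78  78  72  46
  51  46  57  78  78  49  49  70  69  69  69  69  68  69  70  70  70  70  70  72  57  72  77
  48  46  57  75  72  49  50  72  70  70  70  70  70  70  71  71  71  71  71  77  ..  47  74
  45  46  56  49  49  49  49  77  71  71  71  71  71  71  72  72  72  72  72  82  ..  46  46
  42  47  51  49  ..  ..  ..  82  70  ..  ..  ..  ..  72  72  72  72  72  72  81  ..  ..  46
  39  46  48  49  ..  ..  ..  80  ..  ..  ..  ..  ..  ..  ..  ..  ..  ..  ..  80  ..  ..  47
  36  47  ..  ..  ..  ..  ..  77  ..  ..  ..  ..  ..  ..  ..  ..  ..  ..  ..  79  ..  ..  ..
```

The pair is aligned (36 mm across) between the pads. I raise the squeeze, lift and check.

Request:
{"api": "jog_arm", "payload": {
  "commands": [
    [0,0,0,0,0,0,0.028],
    [0,0,0,0,0,0.008,0.028],
    [0,0,0,0,0,0.015,0.028],
    [0,0,0,0,0,0.02,0.028],
    [0,0,0,0,0,0,0.028]
  ],
  "squeeze": 40
}}

```text
clock: 46.12
position: [0.5013, 0.0627, 0.1762]
eef_rot: [[-0.227, 0.974, 0.009], [0.974, 0.227, 0.001], [-0.001, 0.009, -1.0]]
wrist_force: [-0.5, -0.6, -0.1]
gripper_width: 0.0345
```

```bash
python3 - <<'E'
from h import *
c=snap('wrist','w24.png');state();grid(c,30,84,-33,33,3)
P=cloud(c);d=P[...,:2]-C0;a=d@AX*1e3;b=d@AY*1e3
k=(abs(b+3)<14)&(a>30)&(a<65)&(P[...,2]>.09)&(P[...,2]<.14);print(k.sum(),a[k].min(),a[k].max(),b[k].min(),b[k].max(),np.percentile(P[k][:,2],[5,50,95]) if k.any() else '')
E
```

```text
t 46.175 p [0.5008 0.0626 0.1753] s,l [ 0.0438 -0.0038] tilt 0.0 F [-0.1 -0.6 -0.2] w 0.0345
rows a desc; cols b 33 -> -33 (left=+b)
  84  46  46  46  46  47  47  46  47  46  47  46  46  46  47  46  46  47  46  46  47  46  46
  81  47  50  51  52  52  52  51  51  52  51  50  53  53  51  52  52  51  52  51  48  46  47
  78  50  57  57  57  57  57  57  58  57  57  57  57  58  59  60  60  61  57  57  57  46  47
  75  50  57  49  55  60  62  65  67  64  49  49  50  63  64  65  66  66  64  53  57  46  46
  72  51  57  50  67  67  67  67  67  66  49  50  64  69  69  70  70  70  70  53  57  46  46
  69  50  57  50  67  67  67  67  67  67  50  49  50  71  71  71  71  71  70  53  58  46  46
  66  50  57  ..  67  67  67  67  67  67  56  49  50  70  69  69  69  69  69  53  57  46  46
  63  50  57  49  67  67  67  67  67  67  51  49  49  68  68  68  67  67  67  50  57  46  46
  60  49  56  49  66  67  67  66  66  ..  49  49  49  66  66  66  66  65  65  56  57  46  46
  57  46  57  49  ..  ..  ..  ..  ..  50  49  49  49  64  64  64  64  64  64  55  57  46  46
  54  46  57  49  ..  50  49  50  49  49  49  49  49  49  62  ..  ..  ..  ..  55  57  46  46
  51  46  57  50  49  49  49  49  49  49  49  49  49  49  50  50  49  49  49  54  57  46  47
  48  47  57  49  50  49  49  49  49  49  50  49  49  49  49  49  49  49  49  54  57  46  46
  45  47  57  49  49  49  49  49  49  49  49  49  49  49  49  49  49  50  49  49  57  46  46
  42  46  57  49  49  49  49  49  49  49  49  49  49  49  49  49  49  49  49  50  57  46  47
  39  47  57  51  51  51  51  51  50  51  50  52  51  50  51  51  50  53  50  54  57  46  46
  36  46  57  55  55  55  55  55  55  55  55  55  55  55  55  55  55  55  55  56  57  46  46
  33  46  57  49  49  49  49  49  49  49  49  49  49  50  49  50  49  49  49  56  57  46  46
2090 39.850706168874346 58.501460381598925 -16.992461300216327 10.816169723384151 [0.10642618 0.11407851 0.11681546]
```

Both blocks are lifted and the floor under them is clear. I move them to the last bay.

Request:
{"api": "jog_arm", "payload": {
  "commands": [
    [0,0,0,0.004,-0.0231,0.01,0.028],
    [0,0,0,0.0048,-0.03,0,0.028],
    [0,0,0,0.0048,-0.03,0,0.028],
    [0,0,0,0.0056,-0.03,0,0.028],
    [0,0,0,0,0,-0.02,0.028],
    [0,0,0,0,0,-0.02,0.028],
    [0,0,0,0,0,-0.011,0.028],
    [0,0,0,0,0,0,0.028]
  ]
}}

```text
clock: 47.18
position: [0.519, -0.0505, 0.1325]
eef_rot: [[-0.227, 0.974, 0.003], [0.974, 0.227, 0.001], [-0.0, 0.004, -1.0]]
wrist_force: [0.3, -0.1, -0.1]
gripper_width: 0.0345
```

```bash
python3 - <<'E'
from h import *
c=snap('wrist','w25.png');state();grid(c,-95,-40,-33,33,3)
E
```

```text
t 47.225 p [ 0.5194 -0.0505  0.133 ] s,l [-0.0704  0.0036] tilt 0.0 F [ 0.3 -0.3  0.5] w 0.0341
rows a desc; cols b 33 -> -33 (left=+b)
 -40  46  57  50  49  49  50  49  49  49  49  49  49  49  49  49  49  49  49  52  57  46  46
 -43  47  57  51  51  51  50  51  50  51  50  50  51  51  51  51  51  51  50  53  57  46  46
 -46  46  57  55  55  55  55  55  55  55  55  55  55  55  55  55  55  55  55  56  57  46  46
 -49  46  57  50  49  49  50  49  49  49  50  49  49  49  49  49  49  49  50  52  57  46  46
 -52  46  57  49  49  49  49  49  49  49  49  49  49  49  49  50  49  49  49  50  57  46  46
 -55  47  57  49  49  49  49  50  50  50  49  49  49  49  50  50  50  49  49  50  57  46  46
 -58  46  57  50  49  66  66  67  66  66  65  50  66  64  66  66  50  49  49  51  57  47  46
 -61  49  58  77  78  69  68  68  68  68  67  63  63  63  63  61  73  77  75  50  57  46  46
 -64  79  75  50  49  70  70  70  70  70  69  70  71  71  71  71  72  49  49  78  79  47  46
 -67  50  57  49  77  72  71  71  72  71  71  72  72  72  72  72  77  49  49  51  57  46  47
 -70  50  ..  49  89  78  72  72  72  72  72  73  73  73  73  73  77  49  49  56  57  46  46
 -73  50  ..  ..  89  80  ..  ..  ..  ..  72  73  73  73  73  73  79  ..  ..  ..  ..  46  46
 -76  ..  ..  ..  83  78  ..  ..  ..  ..  ..  71  71  ..  ..  ..  80  ..  ..  ..  ..  46  46
 -79  ..  ..  ..  84  77  ..  ..  ..  ..  ..  ..  ..  ..  ..  ..  78  ..  ..  ..  ..  ..  46
 -82  ..  ..  ..  86  77  ..  ..  ..  ..  50  ..  ..  ..  ..  ..  78  ..  ..  ..  ..  ..  ..
 -85  ..  ..  ..  51  52  51  52  53  52  52  56  56  56  55  55  55  ..  ..  ..  ..  ..  ..
 -88  ..  ..  ..  57  57  57  57  57  57  57  57  57  57  57  57  57  ..  ..  ..  ..  ..  ..
 -91  ..  ..  ..  ..  ..  ..  ..  56  ..  55  ..  ..  ..  ..  ..  ..  ..  ..  ..  ..  ..  ..
 -94  ..  ..  ..  ..  50  50  50  50  ..  50  50  50  50  50  50  50  50  ..  ..  ..  ..  ..
```

Request:
{"api": "jog_arm", "payload": {
  "commands": [
    [0,0,0,0,0,0,0.045],
    [0,0,0,0,0,0,0.062],
    [0,0,0,0,0,0,0.062],
    [0,0,0,0,0,0.03,0.062],
    [0,0,0,0,0,0.05,0.062],
    [0,0,0,0,0,0.05,0.062],
    [0,0,0,0,0,0,0.062]
  ]
}}

```text
clock: 48.1
position: [0.5215, -0.0508, 0.2674]
eef_rot: [[-0.226, 0.974, 0.013], [0.974, 0.226, -0.0], [-0.003, 0.012, -1.0]]
wrist_force: [-0.7, -0.5, -0.1]
gripper_width: 0.062
```

```bash
python3 - <<'E'
from h import *
c=snap('wrist','w26.png');state();panmap(c);grid(c,-92,-40,-33,33,4)
E
```

```text
t 48.15 p [ 0.5203 -0.0506  0.2651] s,l [-0.0708  0.0027] tilt 0.1 F [-0.9 -0.  -1.1] w 0.0619
  blob px [256.  27.] 585 a,b mm [67.1 16. ] ext a 18.0 b 20.0 z [64.7 66.9 68.4]
  blob px [290.  29.] 720 a,b mm [65.7 -9.7] ext a 22.0 b 19.0 z [62.6 67.6 71.3]
  blob px [260.  92.] 465 a,b mm [21.1 13.8] ext a 15.0 b 18.0 z [65.5 67.  68.4]
  blob px [266. 141.] 449 a,b mm [-17.4   9.5] ext a 18.0 b 17.0 z [63.5 64.9 66.2]
  blob px [288. 141.] 446 a,b mm [-17.9  -9.2] ext a 18.0 b 17.0 z [63.5 65.  66.4]
  blob px [272. 202.] 720 a,b mm [-71.    4.4] ext a 17.0 b 36.0 z [63.8 67.  68.2]
rows a desc; cols b 33 -> -33 (left=+b)
 -40  46  56  49  49  50  49  49  49  49  49  50  49  49  49  57  47  47
 -44  47  56  54  54  54  54  54  54  54  54  54  54  54  54  57  47  46
 -48  46  57  49  50  50  49  50  50  50  50  51  50  49  50  57  46  46
 -52  46  56  49  49  49  49  49  50  49  49  49  49  49  49  57  46  46
 -56  47  56  49  49  49  49  49  49  49  49  49  49  49  49  57  46  46
 -60  49  56  49  49  49  49  49  49  49  49  49  49  49  49  57  46  46
 -64  50  56  49  53  58  57  59  54  60  59  62  61  49  49  57  46  46
 -68  50  57  50  67  67  67  67  66  67  67  67  67  50  49  57  47  47
 -72  50  57  49  67  67  67  67  67  67  67  67  67  50  49  57  47  47
 -76  50  56  49  67  67  67  68  66  67  67  68  67  49  50  57  47  47
 -80  49  56  49  67  67  67  66  66  67  66  67  66  49  49  56  46  47
 -84  46  56  49  51  56  52  55  51  50  52  55  51  49  49  56  46  46
 -88  47  57  56  56  56  56  56  57  56  57  57  57  57  57  57  46  46
```

Both blocks sit flat in the last bay. One block still leans on the pan's end wall, so I'll nudge it inward with the closed fingertips.

Request:
{"api": "jog_arm", "payload": {
  "commands": [
    [0,0,0,-0.0058,0.04,0,0],
    [0,0,0,-0.0058,0.04,0,0],
    [0,0,0,-0.0058,0.04,-0.02,0],
    [0,0,0,-0.0061,0.0418,-0.03,0],
    [0,0,0,0,0,-0.04,0],
    [0,0,0,0,0,-0.03,0],
    [0,0,0,0,0,-0.01,0],
    [0,0,0,0,0,0,0]
  ],
  "squeeze": 20
}}

```text
clock: 49.15
position: [0.4954, 0.111, 0.1326]
eef_rot: [[-0.226, 0.974, 0.003], [0.974, 0.226, 0.0], [-0.001, 0.003, -1.0]]
wrist_force: [-0.1, 0.0, 1.0]
gripper_width: -0.0
```

```bash
python3 - <<'E'
from h import *
c=snap('wrist','w27.png');state();grid(c,40,100,-33,33,3)
E
```

```text
t 49.2 p [0.4961 0.1111 0.1335] s,l [ 0.0922 -0.0101] tilt 0.0 F [-0.6 -0.8  0.5] w 0.0002
rows a desc; cols b 33 -> -33 (left=+b)
 100  46  46  46  46  45  46  46  46  46  46  46  46  46  46  46  46  46  46  46  46  46  46
  97  46  46  46  46  47  46  46  47  46  75  78  77  47  46  46  47  77  78  77  46  46  46
  94  46  47  46  47  49  49  49  49  49  49  49  49  48  48  48  48  48  49  49  49  46  46
  91  46  46  46  50  50  50  50  50  50  50  50  50  ..  ..  ..  ..  50  50  50  49  46  46
  88  46  47  46  46  47  47  47  46  47  46  47  46  ..  ..  ..  ..  46  46  46  47  46  47
  85  46  46  46  46  46  47  46  46  46  46  46  ..  ..  ..  ..  ..  ..  45  46  46  47  46
  82  46  50  49  50  51  49  50  49  50  ..  ..  ..  ..  ..  ..  ..  ..  ..  ..  47  46  46
  79  48  57  56  57  57  57  56  57  57  ..  ..  ..  ..  ..  ..  ..  ..  ..  ..  47  46  46
  76  50  57  ..  59  60  62  63  63  61  ..  ..  ..  ..  ..  ..  ..  ..  ..  ..  ..  47  46
  73  51  57  53  60  66  67  67  67  ..  ..  ..  ..  ..  ..  ..  ..  ..  ..  ..  ..  47  46
  70  50  57  49  ..  67  67  ..  ..  .
[... 190 characters left out ...]
.  ..  ..  ..  ..  ..  ..  ..  ..  ..  ..  46  46
  61  ..  ..  ..  ..  ..  ..  ..  ..  ..  ..  ..  ..  ..  ..  ..  ..  ..  ..  ..  ..  ..  46
  58  ..  ..  ..  ..  ..  ..  ..  ..  ..  ..  ..  ..  ..  ..  ..  ..  ..  ..  ..  ..  ..  ..
  55  ..  ..  ..  ..  ..  ..  ..  ..  ..  ..  ..  ..  ..  ..  ..  ..  ..  ..  ..  ..  ..  ..
  52  ..  ..  ..  ..  ..  ..  ..  ..  ..  ..  ..  ..  ..  ..  ..  ..  ..  ..  ..  ..  ..  ..
  49  ..  ..  ..  ..  ..  ..  ..  ..  ..  ..  ..  ..  ..  ..  ..  ..  ..  ..  ..  ..  ..  ..
  46  ..  ..  ..  ..  ..  ..  ..  ..  ..  ..  ..  ..  ..  ..  ..  ..  ..  ..  ..  ..  ..  ..
  43  ..  ..  ..  ..  ..  ..  ..  ..  ..  ..  ..  ..  ..  ..  ..  ..  ..  ..  ..  ..  ..  ..
```

Request:
{"api": "jog_arm", "payload": {
  "commands": [
    [0,0,0,0.0007,-0.003,0,0],
    [0,0,0,0.0007,-0.003,0,0],
    [0,0,0,0.0007,-0.003,0,0],
    [0,0,0,0,0,0,0],
    [0,0,0,-0.0023,0.01,0,0],
    [0,0,0,0,0,0.05,0],
    [0,0,0,0,-0.02,0.06,0.03],
    [0,0,0,0.005,-0.05,0.05,0.03]
  ]
}}

```text
clock: 50.2
position: [0.5004, 0.0494, 0.2892]
eef_rot: [[-0.229, 0.973, 0.007], [0.973, 0.229, 0.001], [-0.0, 0.007, -1.0]]
wrist_force: [1.2, -0.4, -0.2]
gripper_width: 0.0302
```

Request:
{"api": "jog_arm", "payload": {
  "commands": [
    [0,0,0,0.005,-0.05,0,0.03],
    [0,0,0,0,0,0,0.03],
    [0,0,0,0,0,0,0.03]
  ]
}}

```text
clock: 50.58
position: [0.5049, -0.001, 0.2865]
eef_rot: [[-0.226, 0.974, 0.004], [0.974, 0.226, 0.001], [0.0, 0.005, -1.0]]
wrist_force: [-0.2, 0.1, -0.1]
gripper_width: 0.03
```

```bash
python3 - <<'E'
from h import *
c=snap('wrist','w28.png');state();panmap(c);grid(c,36,90,-33,33,3);comps(c,(0,0,560,420),.0525,.0595,400)
E
```

```text
t 50.625 p [ 0.5049 -0.0007  0.2863] s,l [-0.0187  0.0065] tilt -0.0 F [-0.2 -0.3 -0.3] w 0.03
  blob px [266. 101.] 392 a,b mm [67.7 16.2] ext a 17.0 b 19.0 z [65.6 67.1 68.4]
  blob px [294. 101.] 446 a,b mm [67.  -8.3] ext a 17.0 b 18.0 z [63.2 65.  66.4]
  blob px [269. 154.] 349 a,b mm [21.5 14. ] ext a 16.0 b 17.0 z [65.  67.  68.3]
  blob px [283. 194.] 681 a,b mm [-17.1   0.5] ext a 18.0 b 36.0 z [63.1 64.9 66.2]
  blob px [279. 246.] 557 a,b mm [-70.5   4.6] ext a 17.0 b 37.0 z [63.1 66.9 68.2]
rows a desc; cols b 33 -> -33 (left=+b)
  90  46  47  46  49  50  49  49  50  49  50  50  49  49  50  49  49  50  49  50  49  46  47
  87  46  46  46  46  46  46  46  47  46  47  46  46  46  47  46  47  46  46  46  46  46  46
  84  46  46  47  46  46  46  46  46  47  46  47  46  46  46  46  46  46  46  46  47  46  46
  81  46  46  47  47  47  46  47  46  47  46  47  47  46  47  47  47  47  47  47  47  46  46
  78  50  57  53  57  54  52  57  57  56  53  53  56  51  56  56  51  56  53  56  57  47  46
  75  51  56  49  50  66  66  67  67  65  49  49  50  65  65  65  65  65  49  50  57  
[... 673 characters left out ...]
9  49  49  49  49  49  49  49  49  49  49  49  49  50  49  49  51  57  46  46
  48  46  57  49  49  49  49  50  49  50  49  49  49  49  50  49  49  49  50  52  57  46  46
  45  46  57  49  49  49  49  49  49  49  49  49  50  49  49  50  49  49  49  50  57  46  46
  42  46  57  49  49  49  49  49  49  49  49  49  49  50  49  50  49  49  49  53  57  47  46
  39  46  57  50  51  52  51  52  52  51  52  50  52  50  54  53  50  52  50  55  57  46  46
[280. 171.] 2079 z [0.0534 0.0565 0.0581] [[458, 90], [496, -75], [551, -62], [513, 103]] [504.5  14. ] [ 56.2 168.9] 13.1
[542. 380.] 430 z [0.0529 0.056  0.0592] [[877, -110], [880, -211], [885, -211], [882, -109]] [ 881.  -160.3] [  4.7 101.6] 1.7
```

All seven blocks are flat, with 2/1/2/2 across the bays. I move the arm aside for a last overall check.

Request:
{"api": "jog_arm", "payload": {
  "commands": [
    [0,0,0,0,-0.02,0.02,0.03],
    [0,0,0,-0.004,-0.035,0.02,0.03],
    [0,0,0,-0.004,-0.035,0.02,0.03],
    [0,0,0,-0.004,-0.035,0,0.03],
    [0,0,0,0,-0.03,0,0.03],
    [0,0,0,0,-0.02,0,0.03],
    [0,0,0,0,0,0,0.03],
    [0,0,0,0,0,0,0.03]
  ]
}}

```text
clock: 51.62
position: [0.4933, -0.1757, 0.3464]
eef_rot: [[-0.227, 0.974, 0.004], [0.974, 0.227, 0.001], [0.0, 0.005, -1.0]]
wrist_force: [0.3, -0.5, 0.5]
gripper_width: 0.0299
```

```bash
python3 - <<'E'
from h import *
c=snap('wrist','w29.png');t=snap('top','t29.png');s=snap('side','s29.png');state()
print('pan w');panmap(c)
comps(c,(0,0,560,420),.0525,.0595,400);comps(c,(0,0,560,420),.0485,.0518,30)
P=cloud(c);d=np.hypot(P[...,0]-.5427,P[...,1]+.1313);v,u=np.where((d<.03)&(P[...,2]>.06));print(u.min(),v.min(),u.max(),v.max())
knobang(c,(u.min(),v.min(),u.max(),v.max()),(.5430,-.1315))
print('dish');comps(t,(155,160,202,205),.0125,.03,10)
print('shaker');comps(s,(200,260,300,330),.02,.12,200)
print('vial..');comps(t,(322,150,365,178),.012,.08);comps(t,(405,172,450,212),.008,.04)
A=cv2.imread('pics/w29.png');B=cv2.imread('pics/t29.png')[140:280,130:450]
cv2.imwrite('pics/v29.png',np.vstack([cv2.resize(A,(440,330)),cv2.resize(B,(440,193))]) if 0 else cv2.resize(np.vstack([cv2.resize(A,(640,480)),cv2.resize(B,(640,280))]),(505,600)))
E
```

```text
t 51.775 p [ 0.4933 -0.1757  0.3467] s,l [-0.1866  0.0572] tilt 0.0 F [-0.5 -0.   0.5] w 0.0304
pan w
  blob px [335.  13.] 805 a,b mm [-18.6   0.7] ext a 19.0 b 37.0 z [62.5 64.9 66.4]
  blob px [328.  73.] 610 a,b mm [-72.4   4.9] ext a 17.0 b 37.0 z [64.5 66.9 68.4]
[330.  47.] 1056 z [0.0535 0.0563 0.0581] [[477, 7], [496, -75], [551, -62], [532, 20]] [514.2 -27.4] [56.4 84.4] 13.2
[326.  30.] 851 z [0.0486 0.0494 0.0508] [[481, 8], [489, -28], [538, -17], [529, 19]] [509.3  -4.8] [49.8 37. ] 12.9
[328.  65.] 1025 z [0.0487 0.0494 0.0506] [[490, -33], [499, -71], [548, -59], [539, -21]] [519. -46.] [49.8 39.1] 13.1
[533.  79.] 106 z [0.0487 0.0501 0.0516] [[724, 11], [743, -31], [758, -24], [739, 18]] [741.   -6.5] [16.  45.5] 23.9
[298.  72.] 101 z [0.0488 0.0498 0.0513] [[485, -49], [489, -67], [494, -66], [490, -47]] [489.6 -57.1] [ 5.4 18.7] 13.8
[363.  72.] 95 z [0.0488 0.0499 0.0511] [[552, -33], [557, -51], [563, -50], [558, -32]] [557.3 -41.3] [ 6.  18.7] 14.5
[329.  94.] 232 z [0.0488 0.0499 0.0514] [[504, -74], [505, -79], [553, -68], [552, -63]] [528.3 -70.7] [49.6  5.
[... 692 characters left out ...]
], [887, -293], [884, -204]] [ 883.2 -248.2] [ 4.8 88.9] 1.7
311 136 536 419
30 [-0.00893947 -0.00237753] line -166.76940298381714 cent -165.10646447838872 tare 0.23059701618285544
dish
[174. 177.] 253 z [0.0136 0.0228 0.0283] [[537, 247], [608, 174], [682, 245], [612, 318]] [609.9 246.1] [103.  101.8] 44.1
[177. 182.] 136 z [0.0148 0.0205 0.0263] [[584, 263], [592, 217], [636, 226], [628, 271]] [610.1 244.4] [45.  46.5] 10.5
shaker
[245. 292.] 1461 z [0.0236 0.0389 0.0836] [[389, -317], [491, -381], [522, -332], [420, -268]] [ 455.6 -324.5] [ 58.2 120. ] 57.8
vial..
[427. 190.] 406 z [0.0114 0.019  0.0251] [[520, -480], [592, -524], [635, -453], [564, -409]] [ 577.9 -466.5] [83.4 83.9] 58.3
```

View pics/v29.png

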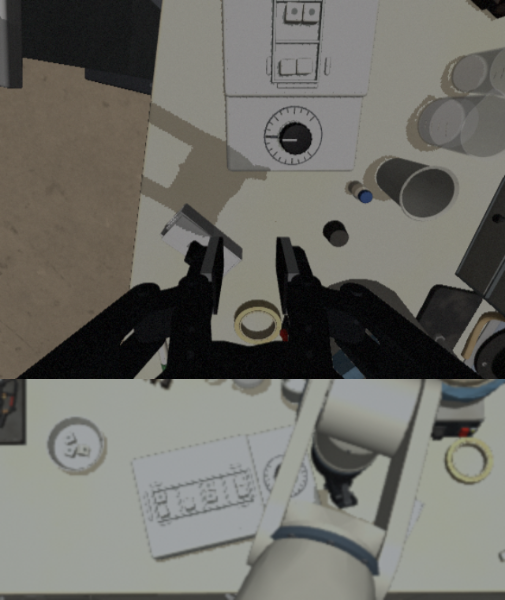

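The last view shows the pan between its lugs and the pointer on zero. The shaker is upright, three spent blocks are in the dish, and the bystanders have not moved. I'm handing in.

```bash
python3 -c "
from h import *
print(robot.sign_off())"
```

```text
the job is handed in; nothing more can be done
None
```

The moisture balance is set up with its sample and the job is handed in, at about 52 s of the 210 s.

**What I did**
1. I moved the three spent blocks from the pan into the dish and set the pan on its carrier.
2. I turned the tare knob about 2.17 rad clockwise to zero.
3. I shook out seven fresh blocks, one bay at a time.
4. Four of them bunched up in the far bay. I carried two as a pair to the empty last bay and nudged a leaning one flat with the closed fingers.
5. I put the shaker back upright where it had stood.

**Last checks**
- **Blocks:** all seven lie flat in one layer, 2/1/2/2 across the bays. The three spent blocks are in the dish.
- **Tare:** the pointer is about 0.2° from zero by its line, up to 2° by another estimate; the limit is about 5°.
- **Shaker:** upright on the worktop.
- **Bystanders:** vial and tape are unmoved by measurement. The stopper I checked only by eye in the last picture.

**Weaker points**
- **Pan position:** the pan is level but rests against the lugs, about 5 mm off the carrier's centre; the limit is 8 mm.
- **Shaker empty:** I did not see inside it. I take it as empty because nothing more came out at about 29° and its weight (about 1.7 N, noisy reading) is near the empty 2 N. That weight alone could not rule out one remaining block.
- **Camera offset:** the top and wrist cameras disagreed by about 3 mm in x, so I used the wrist camera for all placing.

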